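# Load dried boards onto the sloped inspection rack

### The arm

A 6-joint arm with a two-finger parallel gripper is mounted at the origin on the work surface. World frame = base frame: x ahead of the robot, y to its left, z up, the work surface at z = 0. Lengths are in m, angles in rad, forces in N, time in s.
With the tool pointing down it reaches from about 0.275 to 0.85 m from the base axis. Payload 5.2 kg.
Tool frame: the origin (TCP) lies at the very end of the fingers, on their centre line; the grasp point (between the pads) lies 19 mm behind it; z points along the fingers, y is the line along which they close (so a half turn about z gives the same grasp; the last joint's range is limited). The gripper opens to 85 mm and grips with 20 to 120 N. Pads are 22 mm wide; open, the fingers measure 114 mm over their backs; the gripper's body (76 mm by 85 mm) begins 54 mm behind the grasp point. The pads swing forward as they close: fully open they stand 13 mm farther back than shut.
Start: joints at [1.049, 0.259, 1.535, -0, 1.348, -0.203], TCP at [0.172, 0.522, 0.202] pointing down, gripper open.
Joint ranges: [-3.14, 3.14], [-0.91, 2.08], [0.19, 2.58], [-1.22, 4.36], [0.22, 2.71], [-3.12, 3.12]. Speed limits (rad/s): [2.57, 2.57, 3.14, 3.14, 3.14, 3.14].

### API

Orientations are given as a unit quaternion [w, x, y, z].
In Python, from rig import readout, snapshot, get_calibration, order, cut_out gives the robot as it stands. The module is installed in compiled form; this text tells all that it offers.
- The arm moves only by the shell command python3 -m pendant 'ROWS' [OPENING] [FORCE]. ROWS is a JSON object of lists of equal length, an entry for each row: "dp": the shift along the world's x, y, z scaled (see below), a list of three; "delta_rot": the turn, a rotation vector about the world's x, y, z scaled (see below), a list of three. A call has exactly 8 rows; each row is the pose to reach, as a shift and turn from the pose commanded when the call began, turning the shorter way round; what a row does not reach only later rows make up. The controller multiplies each number of a shift by 50 cm and each number of a turn by pi rad. A row lasts 1/8 s, in which the tool goes at most 62.5 mm and 10.7 degrees, less where a joint would pass 70% of its speed; a pose out of reach is approached as far as the arm can. A call with a number of a shift or a turn outside -1 to 1 is refused whole. A call with a gripper value outside its range is refused whole. OPENING is the closure, from -1 (fully open) to 1 (shut), set as the call begins (- or left out, the last holds). The fingers move at their own pace and stop on an object; FORCE is the grip in N (left out, the last holds). Time passes only in rows, so rows that repeat a pose let the fingers close, or fill a call up. It gives the time, the measured TCP pose, the force, the opening and the grip force at its end, in the units of the state.
- readout.observe(): the state, without advancing time (a new reading comes with each control period).
- snapshot(name): name is "side" or "top" or "wrist"; returns the picture (420x560x3 uint8, red, green, blue); there is no depth.
- get_calibration(name): a dict with "intrinsics" (3x3 intrinsics, pixels), "extrinsics" (4x4, takes a point from camera to world coordinates). Camera axes: x right, y up, looking along -z (the intrinsics and any distortion apply to the point x, -y, -z); pixel columns grow to the right and rows downward; lengths in m; the calibration is good to about 2 mm. The wrist camera is an equidistant fisheye: a pixel r from the principal point sees the ray r / f radians off the axis. A picture is of the moment at which its call begins: read the wrist's pose just before it. get_calibration takes no time and is no camera call; for the wrist camera it gives the pose at the moment of the call.
- order.finish_job(): hands the job in; it is judged then, once.
Trained networks look in the newest picture that a camera, given by its name, has taken for a name from the list of things; names that differ only in an ending like _2 or _b are one class to them, and where a whole thing is asked for, a point or a joint stands for the part that bears it (a point fixed in the world has none). Each returns a list of dicts, best first, with "p" (0 to 1); they miss things now and then, are a little off and sometimes report something else, mostly with a low value. They report only what shows in the picture. A call takes as long as a camera call. They do not tell look-alikes from the thing itself.
- cut_out(camera, thing): "mask" (420x560 bool, what is visible of it) and "at" ([column, row] in pixels, amid what is visible of it).
The state is a dict: "clock": time; "qpos": joint angles; "joint_vel": joint speeds; "tau": joint torques, N m; "tcp_pos": TCP position; "eef_rot": TCP orientation; "ft_force": force on the tool from outside, world axes, zero at the start; "wrist_torque": the same for the moment, N m; "grip_width": finger opening in m; "grasp_force": force on a finger pad.
Only numpy, scipy, OpenCV 4.12 (cv2) and the standard library are available. Lean on these libraries where they do the work, as an engineer would, in place of code of your own. Each camera call takes 0.05 s, during which the arm holds its last target. There are 200 camera calls.

### The job

Lift every circuit board off its drying peg and stand it upright on the narrow ledge of the blue sloped rack, side by side, each leaning flat against the backrest with its bottom edge on the ledge. When all boards are in, lay the yellow keeper bar in the two cradles in front of them, and then press the green button fully to start the timer. Leave the white dish where it is, and finish with all boards and the bar in place.

Things in the scene. Friction and masses are not known exactly. Their poses are not given: they have to be found in the camera images.
- board1: aluminium plate 8 (x) x 46 (y) x 110 mm (z, up), 0.11 kg, green circuit on the lower 44 mm of its +x face (up to 6 mm proud). Origin: middle of its bottom edge, mid-thickness. It hangs by a window 20 mm wide, 44 to 68 mm above the bottom edge; the 42 mm above that is bare, for gripping. May be absent (None)
- board2: aluminium plate 8 (x) x 46 (y) x 110 mm (z, up), 0.11 kg, blue circuit on the lower 44 mm of its +x face (up to 6 mm proud). Origin: middle of its bottom edge, mid-thickness. It hangs by a window 20 mm wide, 44 to 68 mm above the bottom edge; the 42 mm above that is bare, for gripping. May be absent (None)
- board3: aluminium plate 8 (x) x 46 (y) x 110 mm (z, up), 0.11 kg, red circuit on the lower 44 mm of its +x face (up to 6 mm proud). Origin: middle of its bottom edge, mid-thickness. It hangs by a window 20 mm wide, 44 to 68 mm above the bottom edge; the 42 mm above that is bare, for gripping. May be absent (None)
- board4: aluminium plate 8 (x) x 46 (y) x 110 mm (z, up), 0.11 kg, yellow circuit on the lower 44 mm of its +x face (up to 6 mm proud). Origin: middle of its bottom edge, mid-thickness. It hangs by a window 20 mm wide, 44 to 68 mm above the bottom edge; the 42 mm above that is bare, for gripping. May be absent (None)
- pegs: fixed drying stand, origin on the bench; four level orange pegs point to its -x at y = -99, -33, 33, 99 mm; boards hang near x = 0, axes along the stand's. Pegs 10 mm wide, 6 thick, top at z = 120 mm, ending at x = -40 mm in a lip 6 mm above the peg: lift a board 7 to 17 mm, then draw it to -x, off the peg. A beam (x 38 to 50, top at 120 mm) is behind the boards
- rack: fixed blue sloped rack, axes of all its parts, origin on the bench. Base plate 5 mm thick, x -30 to 76, y -157 to 157 mm. Backrest 55 mm high, leaning 0.35 rad from vertical towards -x (up it = (-0.343, 0, 0.939)). A seated board has its z axis along the backrest, one face flat on it, y along the rack's y
- rack_ledge (a point): middle of the inner corner between ledge and backrest (rack x = 0, y = 0, z = 60 mm). The narrow white ledge runs along y, -135 to 135 mm, 20 mm deep, square to the backrest (outward = (0.939, 0, 0.343)), no lip. Room for four boards 66 mm apart, their centres within 120 mm of the middle
- rack_cradle (a point): where the keeper bar's centre lies when in both cradles: rack x = 55, y = 0, z = 94 mm. The cradles are on posts at y = -145 and 145 mm (14 mm wide in y), floor at z = 85 mm, 30 mm between lips that are 10 mm high
- bar: loose yellow square keeper bar with black ends, 18 x 360 x 18 mm, about 0.14 kg, long along its y; origin at its centre; starts lying on the bench. Laid in the two cradles its centre is 94 mm above the bench at rack x = 55 mm, y = 0
- start (a joint): travel of the green start button of the inspection timer, 0 = up, 0.006 m = fully down (5 N spring, comes back up)
- start_top (a point): centre of the top of the green start button (30 mm across, pressed straight down)
- dish: bystander: white ceramic dish, 90 mm across, 25 mm high, origin at the middle of its underside
Things that resemble listed ones, but are neither listed nor needed, are in the scene too. What is shaped like the board1 but turquoise is not meant.

How it is judged:
By the outcome, as a careful person would: the job done as asked, in the order asked, and still so for the second after the job is handed in, with the robot touching nothing.
Of board1, board2, board3, board4 only 2 to 4 are there at a start; the rules pass over those that are not, and their reading is None.
At some moment in a run one of bar may be knocked a few centimetres aside while the robot is not near it.
It also fails if it takes over 210 s, if anything falls off the work surface, if the arm or the gripper's body presses on something with over 40 N, if the wrist force passes 120 N, or if a joint passes its speed limit or range.

## Working session

There is one attempt and no reset: what is moved stays moved. The work goes in short steps, Python scripts to look and compute and a shell command to move; the robot and the scene stay as the last step left them, time stands still between calls to the robot, and variables do not carry over. Pictures are saved under pics/ and viewed, at most 14 in all, crops included, and the job is handed in when it is done.

```bash
mkdir -p pics; ls
python3 - <<'E'
from rig import *
import cv2,numpy as np
s=readout.observe(); print({k:np.round(v,3).tolist() for k,v in s.items()})
for n in ("side","top"):
    im=snapshot(n); cv2.imwrite(f"pics/{n}0.png",cv2.resize(im[:,:,::-1],(800,600)))
    c=get_calibration(n); print(n,{k:np.round(v,4).tolist() if not isinstance(v,str) else v for k,v in c.items()})
c=get_calibration("wrist");print({k:np.round(v,4).tolist() if not isinstance(v,str) else v for k,v in c.items()})
E
```

```text
pics
{'clock': 0.0, 'qpos': [1.049, 0.259, 1.536, 0.0, 1.348, -0.203], 'joint_vel': [-0.001, 0.001, 0.001, -0.0, 0.001, 0.0], 'tau': [-0.002, -44.605, -29.056, -0.001, 0.012, 0.0], 'tcp_pos': [0.172, 0.522, 0.201], 'eef_rot': [-0.0, 0.159, 0.987, -0.001], 'ft_force': [-0.102, 0.479, 0.142], 'wrist_torque': [0.027, 0.029, 0.023], 'grasp_force': 0.0, 'grip_width': 0.085}
side {'intrinsics': [[425.7615, 0.0, 279.35], [0.0, 425.7615, 209.7764], [0.0, 0.0, 1.0]], 'extrinsics': [[0.7833, 0.4218, -0.4567, 0.1045], [-0.6217, 0.5313, -0.5755, -0.5939], [-0.0001, 0.7347, 0.6784, 0.7628], [0.0, 0.0, 0.0, 1.0]]}
top {'intrinsics': [[518.5886, 0.0, 278.5852], [0.0, 518.5886, 217.6424], [0.0, 0.0, 1.0]], 'extrinsics': [[0.0016, 0.9908, -0.1353, 0.3498], [-1.0, 0.0018, 0.0016, -0.0425], [0.0018, 0.1353, 0.9908, 1.4609], [0.0, 0.0, 0.0, 1.0]]}
{'intrinsics': [[325.1923, 0.0, 276.2855], [0.0, 325.1923, 209.7594], [0.0, 0.0, 1.0]], 'extrinsics': [[0.3137, -0.9089, -0.2749, 0.1015], [0.9495, 0.2997, 0.0927, 0.5449], [-0.0018, -0.2901, 0.957, 0.3734], [0.0, 0.0, 0.0, 1.0]]}
```

View pics/side0.png

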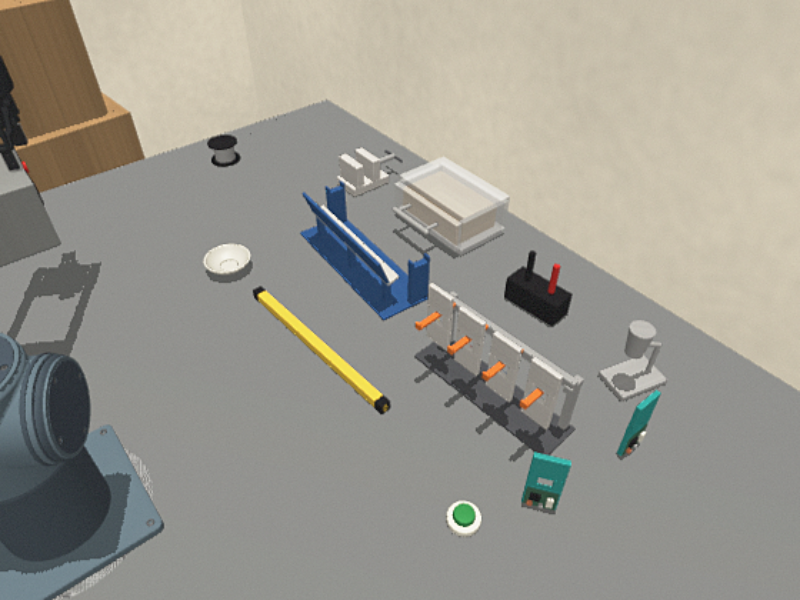

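View pics/top0.png

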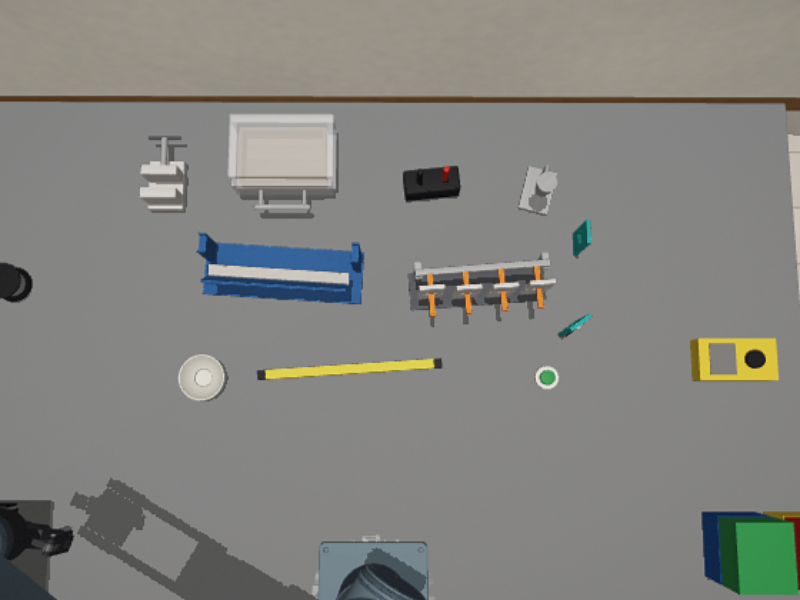

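The side and top views show four boards on the pegs (side: pegs at about (430,320) to (530,400)). The rack is at top (280,270) with its posts on the far side, so rack +x points away from the robot. The bar is at top (350,370), the button at (547,377) and the dish at (202,377). The turquoise plates are the decoys.

```bash
cat > h.py <<'E'
from rig import *
import numpy as np, cv2, json
from scipy.optimize import least_squares
from scipy.spatial.transform import Rotation as R
def proj(c,P,wrist=False):
    E=c["extrinsics"];K=c["intrinsics"]
    q=(np.atleast_2d(P)-E[:3,3])@E[:3,:3]; x,y,z=q[:,0],-q[:,1],-q[:,2]
    if wrist:
        r=np.hypot(x,y); s=np.arctan2(r,z)/np.maximum(r,1e-9)
    else: s=1/z
    return np.c_[K[0,0]*x*s+K[0,2],K[1,1]*y*s+K[1,2]]
def hit(c,px,z,wrist=False):
    E=c["extrinsics"];K=c["intrinsics"]; px=np.atleast_2d(px).astype(float)
    u=(px[:,0]-K[0,2])/K[0,0]; v=(px[:,1]-K[1,2])/K[1,1]
    if wrist:
        th=np.hypot(u,v); k=np.sin(th)/np.maximum(th,1e-9); d=np.c_[u*k,-v*k,-np.cos(th)]
    else: d=np.c_[u,-v,-np.ones(len(u))]
    d=d@E[:3,:3].T; t=(z-E[2,3])/d[:,2]
    return E[:3,3]+d*t[:,None]
def place(p,L):  # p=x,y,yaw ; L local points
    L=np.atleast_2d(L); c,s=np.cos(p[2]),np.sin(p[2])
    return np.c_[p[0]+c*L[:,0]-s*L[:,1],p[1]+s*L[:,0]+c*L[:,1],L[:,2]]
def blobs(im,lo,hi,amin=15):
    hsv=cv2.cvtColor(im,cv2.COLOR_RGB2HSV); m=cv2.inRange(hsv,lo,hi)
    n,l,st,ce=cv2.connectedComponentsWithStats(m)
    return m,l,[(st[i][4],ce[i].round(1).tolist(),st[i][:4].tolist(),i) for i in range(1,n) if st[i][4]>=amin]
E
python3 - <<'E'
from h import *
for n in ("top","side"):
    im=snapshot(n); c=get_calibration(n)
    for nm,lo,hi,z in (("orange",(6,150,120),(16,255,255),.121),("yellow",(24,150,120),(34,255,255),.012),("green",(50,120,60),(75,255,255),.03),("blue",(105,120,60),(120,255,255),.01)):
        m,l,b=blobs(im,lo,hi)
        for a in b: print(n,nm,a[:3],hit(c,a[1],z)[0].round(3))
    for t in ("board1","board2","board3","board4","pegs","rack","bar","dish","start"):
        r=cut_out(n,t)
        for d in r[:5]: print(n,t,round(d["p"],2),np.round(d["at"],1),hit(c,d["at"],.1)[0].round(3),hit(c,d["at"],.0)[0].round(3),int(d["mask"].sum()))
E
```

```text
top orange (np.int32(34), [375.7, 191.0], [374, 186, 5, 10]) [ 0.604 -0.3    0.121]
top orange (np.int32(36), [350.8, 192.9], [349, 188, 5, 10]) [ 0.599 -0.234  0.121]
top orange (np.int32(32), [325.6, 194.3], [324, 190, 5, 9]) [ 0.595 -0.168  0.121]
top orange (np.int32(22), [300.2, 194.8], [299, 192, 4, 7]) [ 0.593 -0.101  0.121]
top orange (np.int32(48), [377.5, 208.3], [375, 202, 6, 14]) [ 0.558 -0.303  0.121]
top orange (np.int32(55), [302.1, 213.0], [300, 205, 5, 17]) [ 0.545 -0.106  0.121]
top orange (np.int32(54), [327.3, 211.8], [325, 205, 5, 15]) [ 0.548 -0.172  0.121]
top orange (np.int32(47), [352.6, 210.5], [350, 204, 6, 14]) [ 0.552 -0.238  0.121]
top yellow (np.int32(1049), [518.4, 251.6], [488, 237, 57, 30]) [ 0.453 -0.716  0.012]
top yellow (np.int32(750), [244.2, 258.2], [186, 252, 118, 14]) [0.433 0.051 0.012]
top green (np.int32(75), [382.8, 263.9], [378, 260, 10, 9]) [ 0.417 -0.332  0.03 ]
top green (np.int32(2721), [530.5, 388.5], [503, 362, 56, 54]) [ 0.086 -0.717  0.03 ]
top blue (np.int32(3249), [197.8, 189.8], [138, 163, 117, 50]) [0.627 0.185 0.01 ]
top blu
[... 4166 characters left out ...]
ide board4 0.69 [352.  251.8] [ 0.589 -0.226  0.1  ] [ 0.662 -0.17   0.   ] 680
side board4 0.65 [305.8 218.7] [ 0.579 -0.092  0.1  ] [ 0.651 -0.016  0.   ] 574
side board4 0.6 [446.9 297.7] [ 0.646 -0.417  0.1  ] [ 0.727 -0.391  0.   ] 558
side pegs 0.62 [347.1 272.4] [ 0.542 -0.258  0.1  ] [ 0.608 -0.207  0.   ] 3484
side rack 0.81 [251.8 184.3] [0.555 0.083 0.1  ] [0.623 0.185 0.   ] 3431
side bar 0.94 [230.2 249.3] [ 0.395 -0.063  0.1  ] [0.439 0.017 0.   ] 1141
side dish 0.91 [162.1 177.8] [0.395 0.243 0.1  ] [ 0.438  0.369 -0.   ] 466
side start 0.72 [163.1 177. ] [0.398 0.244 0.1  ] [0.442 0.371 0.   ] 553
side start 0.71 [321.9 357.5] [ 0.381 -0.36   0.1  ] [ 0.422 -0.325  0.   ] 238
```

```bash
cat >> h.py <<'E'
def down(yaw,tilt=0.):  # tool x=+y, y=+x, z=-z, tilted about own y(world) by tilt then yawed
    return R.from_euler('z',yaw)*R.from_euler('y',tilt)*R.from_matrix(np.array([[0,1,0],[1,0,0],[0,0,-1.]]))
def go(tcp,rot,s=None,p0=None,r0=None):
    """from the present (or given) pose, print dp & delta_rot in controller units"""
    s=s or readout.observe()
    p=np.array(s["tcp_pos"]) if p0 is None else np.array(p0)
    q=s["eef_rot"]; r=R.from_quat([q[1],q[2],q[3],q[0]]) if r0 is None else r0
    d=(np.array(tcp)-p)/.5; w=(rot*r.inv()).as_rotvec()/np.pi
    print("dp",d.round(4).tolist(),"rot",w.round(4).tolist())
E
python3 - <<'E'
from h import *
go([.575,-.161,.33],down(.066)); go([.62,.23,.33],down(-.06))
E
```

```text
dp [0.8053, -1.3666, 0.256] rot [-0.0, -0.0, -0.3775]
dp [0.8953, -0.5846, 0.256] rot [-0.0, -0.0, -0.4176]
```

```bash
python3 -m pendant '{"dp":[[0.11,-0.07,0.2],[0.22,-0.14,0.25],[0.33,-0.21,0.25],[0.44,-0.28,0.25],[0.55,-0.36,0.25],[0.66,-0.44,0.25],[0.77,-0.51,0.25],[0.87,-0.58,0.25]],"delta_rot":[[0,0,-0.055],[0,0,-0.11],[0,0,-0.165],[0,0,-0.22],[0,0,-0.275],[0,0,-0.33],[0,0,-0.38],[0,0,-0.4176]]}' -1
python3 - <<'E'
from h import *
c=get_calibration("wrist"); im=snapshot("wrist"); s=readout.observe()
np.savez("rack.npz",im=im,E=c["extrinsics"],K=c["intrinsics"]); cv2.imwrite("pics/wr.png",cv2.resize(im[:,:,::-1],(800,600),interpolation=cv2.INTER_CUBIC))
print(s["clock"],s["tcp_pos"])
p=proj(c,place([.62,.18,-.06],[[0,-135,60],[0,135,60],[55,-145,94],[55,145,94],[76,157,5],[76,-157,5]]*np.array(.001)),True);print(p.round(0).tolist())
go([.575,-.161,.33],down(.066))
E
```

```text
clock: 2.1
tcp_pos: [0.5532, 0.2691, 0.3267]
eef_rot: [0.0, 0.729, 0.684, 0.0]
ft_force: [0.8, 0.7, -0.3]
grip_width: 0.0854
grasp_force: 0.0
2.15 [0.55945851 0.26328486 0.32500367]
[[322.0, 305.0], [330.0, 132.0], [359.0, 321.0], [376.0, 127.0], [372.0, 117.0], [358.0, 297.0]]
dp [0.0311, -0.8486, 0.01] rot [0.0012, 0.001, 0.0448]
```

View pics/wr.png

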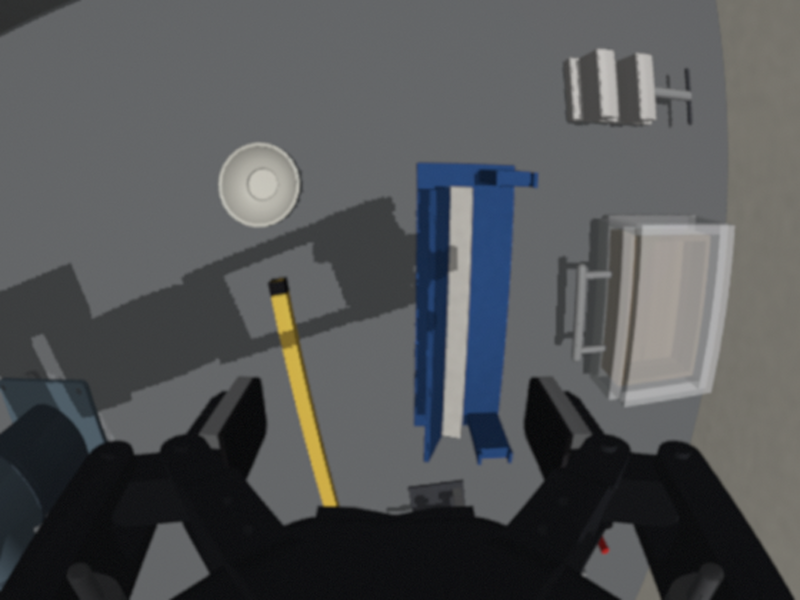

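The wrist view shows the rack end-on. The white ledge runs from about (460,187) to (452,436) in the enlarged picture, the posts are on the right, the bar's far end is at (278,285) and the dish at (260,185).

```bash
python3 - <<'E'
from h import *
d=np.load("rack.npz"); im=d["im"]; c=dict(extrinsics=d["E"],intrinsics=d["K"])
hsv=cv2.cvtColor(im,cv2.COLOR_RGB2HSV); m=cv2.inRange(hsv,(0,0,95),(180,50,255)); m[:,:300]=0;m[:,340:]=0;m[:120]=0;m[320:]=0
n,l,st,ce=cv2.connectedComponentsWithStats(m); i=1+np.argmax(st[1:,4]); print(st[i]); mk=l==i
# edges per row
L=[];
for r in range(140,300,4):
    cs=np.where(mk[r])[0]; L.append((r,cs.min()-.5,cs.max()+.5))
L=np.array(L); print(L[::6])
rr=np.where(mk.sum(1)>5)[0]; print(rr.min(),rr.max())
inn=hit(c,np.c_[L[:,1],L[:,0]],.060,True); out=hit(c,np.c_[L[:,2],L[:,0]],.0669,True)
for q,o in ((inn,0),(out,.0188)):
    a=np.polyfit(q[:,1],q[:,0],1); print("slope",a,"yaw",-np.arctan(a[0]))
top=hit(c,[[ (450+473)/2*.7,rr.min()-.5]],.0635,True);bot=hit(c,[[452*.7,rr.max()+.5]],.0635,True); print(top,bot,np.linalg.norm((top-bot)))
E
python3 -m pendant '{"dp":[[0,-0.11,0],[0.01,-0.22,0],[0.02,-0.33,0],[0.03,-0.44,0],[0.03,-0.55,0],[0.03,-0.66,0],[0.03,-0.77,0],[0.03,-0.848,0.01]],"delta_rot":[[0,0,0.006],[0,0,0.012],[0,0,0.02],[0,0,0.03],[0,0,0.0448],[0,0,0.0448],[0,0,0.0448],[0,0,0.0448]]}' -1
python3 - <<'E'
from h import *
for k in range(4): snapshot("wrist")
c=get_calibration("wrist"); im=snapshot("wrist"); s=readout.observe()
np.savez("stand.npz",im=im,E=c["extrinsics"],K=c["intrinsics"]); cv2.imwrite("pics/ws.png",cv2.resize(im[:,:,::-1],(800,600),interpolation=cv2.INTER_CUBIC))
print(s["clock"],s["tcp_pos"],s["joint_vel"])
E
```

```text
[ 303  130   29  190 3083]
[[140.  314.5 330.5]
 [164.  313.5 330.5]
 [188.  314.5 329.5]
 [212.  312.5 328.5]
 [236.  311.5 326.5]
 [260.  310.5 325.5]
 [284.  309.5 323.5]]
130 319
slope [0.06498733 0.58706787] yaw -0.06489607638172744
slope [0.06224272 0.60893167] yaw -0.06216252952224178
[[0.61871158 0.31858725 0.0635    ]] [[0.60257913 0.01927366 0.0635    ]] 0.2997480289396131
clock: 3.15
tcp_pos: [0.5661, -0.1557, 0.3309]
eef_rot: [-0.0, 0.678, 0.735, -0.0]
ft_force: [-0.6, -0.2, -0.4]
grip_width: 0.0854
grasp_force: 0.0
3.4 [ 0.56656092 -0.15304282  0.33130805] [ 2.27461879e-02 -7.47316611e-03  6.42559882e-03 -1.36040002e-05
  1.87710807e-03 -2.55322841e-03]
```

View pics/ws.png

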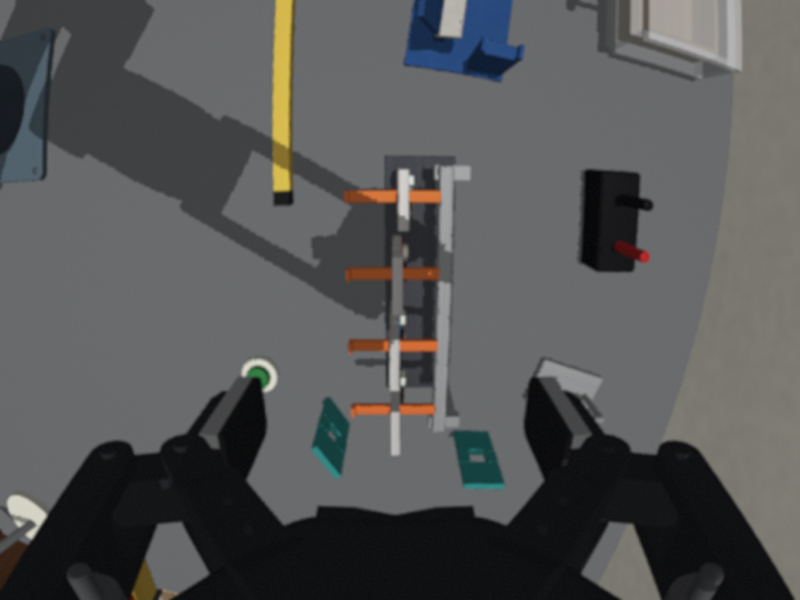

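The wrist view shows four pegs at enlarged rows 196, 273, 345 and 409 with their tips near column 347. The bright board tops are near columns 395–403, the beam near 440 and the button at (258,376).

Run:
```python
from h import *
d=np.load("stand.npz"); im=d["im"]; c=dict(extrinsics=d["E"],intrinsics=d["K"])
m,l,b=blobs(im,(6,140,60),(16,255,255),20)
b=[x for x in b if 110<x[1][1]<300 and 235<x[1][0]<310]
tips=[];
for row in (196,273,345,409):
    r=row*.7; bb=[x for x in b if abs(x[1][1]-r)<6]; print(bb)
    fr=min(bb,key=lambda x:x[2][0]); 
    ys,xs=np.where(l==fr[3]); x0=xs.min()-.5; cy=ys[xs<xs.min()+22].mean(); tips.append((x0,cy))
W=hit(c,tips,.124,True); print(W.round(4))
loc=np.array([[-.040,y,.124] for y in (.099,.033,-.033,-.099)])
f=lambda p:(proj(c,place(p,loc),True)-np.array(tips)).ravel()
s=least_squares(f,[.575,-.203,.066]); print(s.x.round(4),s.fun.round(2))
# overhead/side residual checks
p=s.x
for n in("top","side"):
    cc=get_calibration(n); print(n,proj(cc,place(p,loc)).round(1).tolist())
# board top strips: scan columns near each board at z=.162
print("board tops expected px",proj(c,place(p,[[0,y,.162] for y in (.099,.033,-.033,-.099)]),True).round(1).tolist())
g=cv2.cvtColor(im,cv2.COLOR_RGB2GRAY).astype(int)
for r in (126,150,170,200,230,255,275,290,300,308,315): print(r,g[r,262:300].tolist())
m2,l2,b2=blobs(im,(50,120,40),(75,255,255),20)
for x in b2: print("green",x[:3],hit(c,x[1],.03,True).round(4))
```

```text
[(np.int32(327), [259.3, 137.0], [241, 132, 37, 10], 1), (np.int32(192), [297.1, 137.2], [287, 133, 21, 10], 2)]
[(np.int32(281), [257.6, 191.1], [242, 187, 32, 10], 3), (np.int32(194), [294.7, 191.0], [283, 187, 24, 9], 4)]
[(np.int32(213), [293.1, 241.4], [280, 237, 26, 10], 5), (np.int32(201), [257.7, 241.2], [244, 238, 28, 9], 6)]
[(np.int32(190), [258.8, 286.1], [246, 283, 27, 9], 7), (np.int32(166), [291.4, 286.0], [280, 282, 24, 8], 8)]
[[ 0.5207 -0.1103  0.124 ]
 [ 0.5256 -0.1752  0.124 ]
 [ 0.5312 -0.2398  0.124 ]
 [ 0.5365 -0.3053  0.124 ]]
[ 0.5684 -0.2046  0.0808] [-0.11 -0.96  0.17 -0.19 -0.06  0.65 -0.03  0.78]
top [[303.4, 222.2], [328.7, 220.2], [353.9, 218.2], [379.2, 216.3]]
side [[290.9, 226.9], [313.5, 243.7], [338.1, 261.9], [364.8, 281.7]]
board tops expected px [[274.6, 138.1], [274.8, 199.1], [274.9, 254.5], [275.1, 302.5]]
126 [107, 107, 107, 107, 108, 107, 97, 77, 70, 71, 64, 49, 39, 38, 42, 69, 122, 173, 199, 206, 206, 204, 201, 196, 203, 216, 211, 171, 112, 75, 71, 72, 70, 65, 59, 49, 42, 40]
150 [66, 66, 66, 66, 66, 65, 59, 49, 42, 39, 39, 39, 40, 39, 40,
[... 1099 characters left out ...]
114, 114, 115, 114, 112, 104]
300 [107, 107, 107, 107, 107, 107, 108, 107, 107, 107, 113, 139, 173, 186, 185, 182, 175, 151, 119, 106, 106, 107, 107, 108, 108, 107, 107, 107, 107, 107, 107, 108, 107, 107, 107, 107, 107, 109]
308 [107, 107, 107, 107, 107, 107, 108, 107, 107, 106, 112, 139, 173, 185, 185, 182, 175, 155, 125, 109, 107, 107, 108, 107, 108, 107, 108, 107, 107, 107, 107, 108, 107, 107, 107, 107, 107, 107]
315 [108, 108, 107, 107, 107, 107, 107, 107, 107, 107, 111, 138, 173, 186, 185, 183, 178, 160, 127, 109, 106, 107, 107, 107, 107, 108, 107, 106, 107, 108, 107, 107, 107, 107, 107, 108, 107, 107]
green (np.int32(103), [181.3, 262.7], [174, 258, 14, 13]) [[ 0.4211 -0.3278  0.03  ]]
```

```bash
cat >> h.py <<'E'
ST=np.array([.5684,-.2046,.0808]); RK=np.array([.600,.1837,-.0635])
u=np.array([-.343,0,.939]); o=np.array([.939,0,.343])
def rackpose(y,s,out): # TCP on board axis at height s along board, board mid-plane 'out' m from backrest
    return place(RK,np.array([0,y,.060])+u*s+o*out)[0]
E
python3 - <<'E'
from h import *
d=np.load("stand.npz"); c=dict(extrinsics=d["E"],intrinsics=d["K"])
W=hit(c,[[281.7,140],[276.8,198],[275.2,253],[276.3,301]],.162,True); print(W.round(4))
print(place([0,0,-ST[2]],W-np.r_[ST[:2],0]).round(4))
s=readout.observe(); print(np.round(s["tcp_pos"],4))
go([W[0,0],W[0,1],.200],down(ST[2])); go([W[0,0],W[0,1],.128],down(ST[2]))
print(rackpose(.099,.106,.020),rackpose(.099,.076,.004))
E
```

```text
[[ 0.5679 -0.1073  0.162 ]
 [ 0.5678 -0.1704  0.162 ]
 [ 0.5712 -0.2356  0.162 ]
 [ 0.5776 -0.301   0.162 ]]
[[ 0.0074  0.097   0.162 ]
 [ 0.0022  0.0342  0.162 ]
 [ 0.0003 -0.0311  0.162 ]
 [ 0.0014 -0.0968  0.162 ]]
[ 0.5666 -0.153   0.3313]
dp [0.0027, 0.0915, -0.2626] rot [-0.0002, -0.0001, 0.0]
dp [0.0027, 0.0915, -0.4066] rot [-0.0002, -0.0001, 0.0]
[0.5887397  0.28361592 0.166394  ] [0.58401524 0.28391633 0.132736  ]
```

```bash
python3 -m pendant '{"dp":[[0.0027,0.0915,-0.1],[0.0027,0.0915,-0.2],[0.0027,0.0915,-0.2626],[0.0027,0.0915,-0.2626],[0.0027,0.0915,-0.2626],[0.0027,0.0915,-0.31],[0.0027,0.0915,-0.36],[0.0027,0.0915,-0.4066]],"delta_rot":[[0,0,0],[0,0,0],[0,0,0],[0,0,0],[0,0,0],[0,0,0],[0,0,0],[0,0,0]]}' 0.2 30
python3 -m pendant '{"dp":[[0,0,0],[0,0,0],[0,0,0],[0,0,0],[0,0,0],[0,0,0],[0,0,0],[0,0,0]],"delta_rot":[[0,0,0],[0,0,0],[0,0,0],[0,0,0],[0,0,0],[0,0,0],[0,0,0],[0,0,0]]}' 1 30
python3 - <<'E'
from h import *
s=readout.observe(); print(np.round(s["tcp_pos"],4),s["grip_width"])
im=snapshot("side"); cv2.imwrite("pics/s1.png",cv2.resize(im[150:330,230:470,::-1],(720,540),interpolation=cv2.INTER_CUBIC))
P=np.array(s["tcp_pos"]); a=P+[0,0,.012]; b=a+place([0,0,ST[2]],[-.066,0,0])[0]; cc=b.copy(); cc[2]=.30
print([((x-P)/.5).round(4).tolist() for x in (a,b,cc)])
E
```

```text
clock: 4.4
tcp_pos: [0.5697, -0.1083, 0.13]
eef_rot: [0.002, 0.678, 0.735, 0.001]
ft_force: [0.1, 0.4, -0.8]
grip_width: 0.0338
grasp_force: 0.0
clock: 5.4
tcp_pos: [0.5691, -0.1083, 0.1298]
eef_rot: [0.001, 0.678, 0.735, 0.001]
ft_force: [0.2, 0.1, 6.3]
grip_width: 0.0065
grasp_force: 30.9
[ 0.5691 -0.1083  0.1298] 0.006542835360471023
[[0.0, 0.0, 0.024], [-0.1316, -0.0107, 0.024], [-0.1316, -0.0107, 0.3405]]
```

View pics/s1.png

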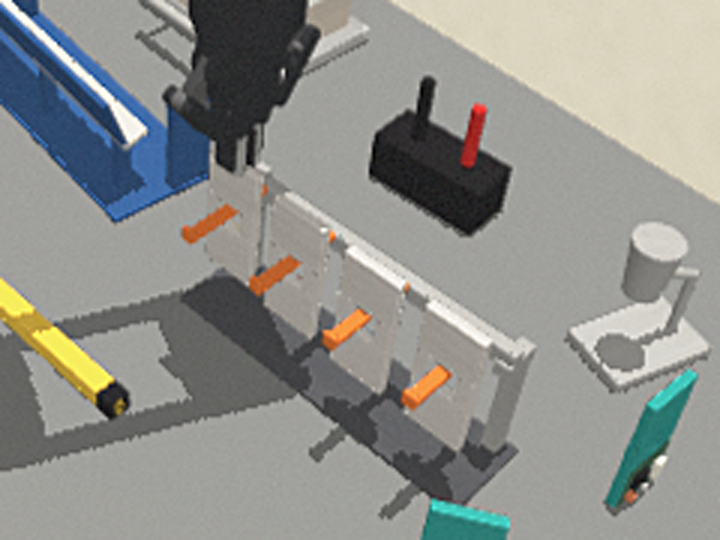

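The gripper holds the first board on the nearest peg, at about (240,170) in the crop; the other three hang undisturbed.

```bash
python3 -m pendant '{"dp":[[0,0,0.012],[0,0,0.024],[-0.03,-0.0025,0.024],[-0.065,-0.005,0.024],[-0.1,-0.008,0.024],[-0.1316,-0.0107,0.024],[-0.1316,-0.0107,0.024],[-0.1316,-0.0107,0.08]],"delta_rot":[[0,0,0],[0,0,0],[0,0,0],[0,0,0],[0,0,0],[0,0,0],[0,0,0],[0,0,0]]}' 1 30
python3 - <<'E'
from h import *
s=readout.observe(); print(np.round(s["tcp_pos"],4),s["grip_width"])
im=snapshot("side"); cv2.imwrite("pics/s2.png",cv2.resize(im[130:330,210:470,::-1],(715,550),interpolation=cv2.INTER_CUBIC))
T=down(RK[2],-.35)
a=rackpose(.099,.0778+.06,.030); a[2]=.30; go(a,T); go(rackpose(.099,.0778+.04,.020),T)
E
```

```text
clock: 6.45
tcp_pos: [0.5008, -0.1126, 0.1667]
eef_rot: [-0.002, 0.678, 0.735, -0.001]
ft_force: [-0.1, -0.2, -0.8]
grip_width: 0.0064
grasp_force: 30.1
[ 0.5008 -0.1126  0.1667] 0.006446844852030637
dp [0.1668, 0.7951, 0.2565] rot [0.0016, -0.1103, -0.0453]
dp [0.1617, 0.7954, 0.0115] rot [0.0016, -0.1103, -0.0453]
```

View pics/s2.png

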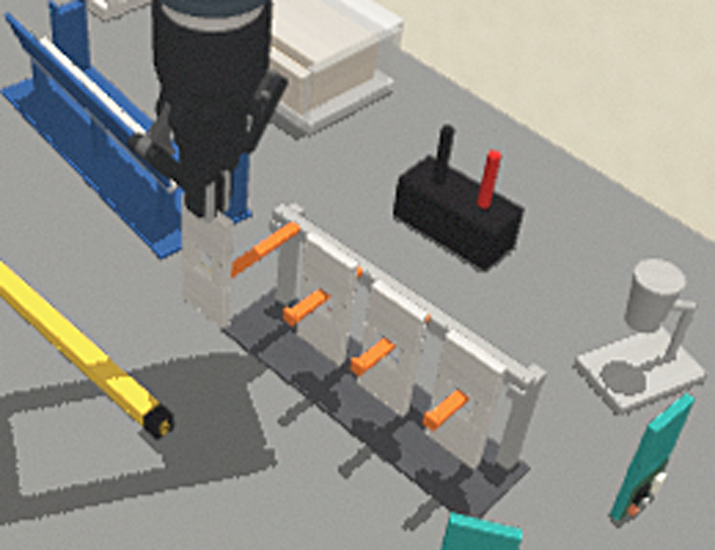

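The board is free of its peg and held upright.

```bash
python3 -m pendant '{"dp":[[0,0,0.1],[0,0.03,0.2],[0.03,0.13,0.2565],[0.06,0.24,0.2565],[0.09,0.35,0.2565],[0.12,0.46,0.2565],[0.15,0.57,0.2565],[0.1668,0.68,0.2565]],"delta_rot":[[0,0,0],[0,0,0],[0,-0.02,-0.01],[0,-0.04,-0.02],[0.0016,-0.06,-0.03],[0.0016,-0.08,-0.04],[0.0016,-0.1,-0.0453],[0.0016,-0.1103,-0.0453]]}' 1 30
python3 -m pendant '{"dp":[[0,0.05,0],[0,0.09,0],[0,0.115,0],[0,0.115,0],[0,0.115,0],[0,0.115,0],[0,0.115,0],[0,0.115,0]],"delta_rot":[[0,0,0],[0,0,0],[0,0,0],[0,0,0],[0,0,0],[0,0,0],[0,0,0],[0,0,0]]}' 1 30
python3 - <<'E'
from h import *
s=readout.observe(); print(np.round(s["tcp_pos"],4),s["grip_width"])
T=down(RK[2],-.35)
for h_,o_ in((.04,.020),(.015,.012),(.004,.008)): go(rackpose(.099,.0778+h_,o_),T)
c=get_calibration("wrist"); im=snapshot("wrist"); np.savez("rack2.npz",im=im,E=c["extrinsics"],K=c["intrinsics"]);cv2.imwrite("pics/wr2.png",cv2.resize(im[:,:,::-1],(800,600),interpolation=cv2.INTER_CUBIC))
pts=np.array([[0,-.135,.06],[0,.135,.06],[.0188,.135,.0669],[.0188,-.135,.0669]])
print((proj(c,place(RK,pts),True)/.7).round(0).tolist())
E
```

```text
clock: 7.5
tcp_pos: [0.5858, 0.2291, 0.2963]
eef_rot: [0.125, 0.718, 0.674, 0.12]
ft_force: [0.3, -0.0, -1.0]
grip_width: 0.0062
grasp_force: 30.1
clock: 8.5
tcp_pos: [0.5857, 0.2839, 0.2966]
eef_rot: [0.125, 0.718, 0.674, 0.119]
ft_force: [-0.2, 0.5, -0.4]
grip_width: 0.0063
grasp_force: 30.1
[0.5857 0.2839 0.2966] 0.006263477291712974
dp [-0.0021, -0.0001, -0.2382] rot [-0.0007, -0.0011, -0.0001]
dp [0.0001, -0.0002, -0.2907] rot [-0.0007, -0.0011, -0.0001]
dp [0.0001, -0.0002, -0.3141] rot [-0.0007, -0.0011, -0.0001]
[[338.0, 466.0], [325.0, 207.0], [348.0, 207.0], [357.0, 467.0]]
```

View pics/wr2.png

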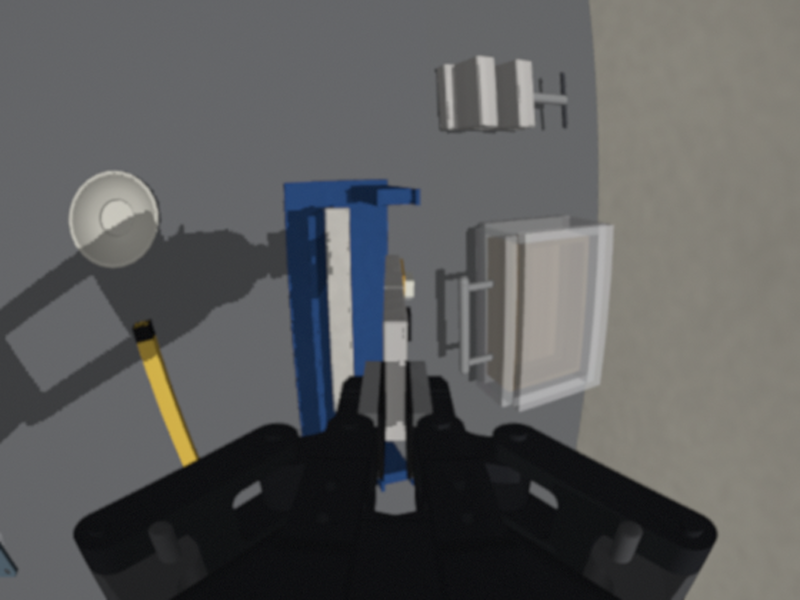

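The projected ledge corners match the picture, e.g. predicted (325,207) against seen (326,208), so the rack pose is good. The board is held in front of the ledge. Next: lower it.

```bash
python3 -m pendant '{"dp":[[0,0,-0.08],[0,0,-0.16],[0,0,-0.22],[0,0,-0.26],[0,0,-0.2907],[0,0,-0.3],[0,0,-0.3141],[0,0,-0.3141]],"delta_rot":[[0,0,0],[-0.0007,-0.0011,0],[-0.0007,-0.0011,0],[-0.0007,-0.0011,0],[-0.0007,-0.0011,0],[-0.0007,-0.0011,0],[-0.0007,-0.0011,0],[-0.0007,-0.0011,0]]}' 1 30
python3 - <<'E'
from h import *
s=readout.observe(); print(np.round(s["tcp_pos"],4),s["grip_width"])
T=down(RK[2],-.35)
for h_,o_ in((.0,.008),(-.003,.008),(.0,.004),(-.003,.003)): go(rackpose(.099,.0778+h_,o_),T)
E
```

```text
clock: 9.55
tcp_pos: [0.5857, 0.2844, 0.1394]
eef_rot: [0.127, 0.718, 0.674, 0.119]
ft_force: [-0.0, -0.1, -0.7]
grip_width: 0.0062
grasp_force: 30.1
[0.5857 0.2844 0.1394] 0.0062195504257215525
dp [0.003, -0.0013, -0.0073] rot [0.0, -0.0, -0.0003]
dp [0.005, -0.0014, -0.0129] rot [0.0, -0.0, -0.0003]
dp [-0.0045, -0.0008, -0.01] rot [0.0, -0.0, -0.0003]
dp [-0.0043, -0.0008, -0.0163] rot [0.0, -0.0, -0.0003]
```

Now press down in small steps at a fixed offset from the backrest until the ledge pushes back.

```bash
python3 -m pendant '{"dp":[[0.001,0,-0.002],[0.001,0,-0.003],[0.002,0,-0.004],[0.002,0,-0.005],[0.003,0,-0.006],[0.003,0,-0.0073],[0.003,0,-0.0073],[0.003,0,-0.0073]],"delta_rot":[[0,0,0],[0,0,0],[0,0,0],[0,0,0],[0,0,0],[0,0,0],[0,0,0],[0,0,0]]}' 1 30
python3 -m pendant '{"dp":[[0,0,-0.001],[0.001,0,-0.002],[0.001,0,-0.003],[0.001,0,-0.004],[0.002,0,-0.005],[0.002,0,-0.0056],[0.002,0,-0.0056],[0.002,0,-0.0056]],"delta_rot":[[0,0,0],[0,0,0],[0,0,0],[0,0,0],[0,0,0],[0,0,0],[0,0,0],[0,0,0]]}' 1 30
```

```text
clock: 10.55
tcp_pos: [0.5871, 0.2843, 0.1357]
eef_rot: [0.127, 0.718, 0.674, 0.119]
ft_force: [0.6, -0.3, -1.0]
grip_width: 0.0062
grasp_force: 30.1
clock: 11.55
tcp_pos: [0.5897, 0.2848, 0.1364]
eef_rot: [0.128, 0.717, 0.674, 0.121]
ft_force: [-5.5, -1.1, 13.5]
grip_width: 0.0064
grasp_force: 32.1
```

```bash
python3 -m pendant '{"dp":[[-0.002,0,0],[-0.004,0,0],[-0.006,0,0],[-0.008,0,0],[-0.01,0,0],[-0.0127,0.0007,0],[-0.0127,0.0007,0],[-0.0127,0.0007,0]],"delta_rot":[[0,0,0],[0,0,0],[0,0,0],[0,0,0],[0,0,0],[0,0,0],[0,0,0],[0,0,0]]}' 1 30
```

```text
clock: 12.55
tcp_pos: [0.5825, 0.2849, 0.1339]
eef_rot: [0.127, 0.718, 0.674, 0.12]
ft_force: [-2.8, -0.2, 6.8]
grip_width: 0.0065
grasp_force: 31.0
```

```bash
python3 -m pendant '{"dp":[[-0.001,0,0],[-0.002,0,-0.001],[-0.003,0,-0.001],[-0.004,0,-0.002],[-0.005,0,-0.002],[-0.006,0,-0.002],[-0.007,0,-0.002],[-0.007,0,-0.002]],"delta_rot":[[0,0,0],[0,0,0],[0,0,0],[0,0,0],[0,0,0],[0,0,0],[0,0,0],[0,0,0]]}' 1 30
python3 - <<'E'
from h import *
s=readout.observe(); P=np.array(s["tcp_pos"]); L=place([0,0,-RK[2]],P-np.r_[RK[:2],0])[0]-[0,0,.06]; print("y,s,out",L[1],L@u,L@o, s["ft_force"]@place([0,0,RK[2]],o)[0])
E
```

```text
clock: 13.55
tcp_pos: [0.5789, 0.2849, 0.1324]
eef_rot: [0.127, 0.718, 0.674, 0.12]
ft_force: [2.0, -0.1, 5.8]
grip_width: 0.0062
grasp_force: 31.2
y,s,out 0.09968081986080352 0.07739987145098148 -0.0009526179265995291 3.889625044700174
```

```bash
python3 -m pendant '{"dp":[[0,0,0],[0,0,0],[0,0,0],[0,0,0],[0,0,0],[0,0,0],[0,0,0],[0,0,0]],"delta_rot":[[0,0,0],[0,0,0],[0,0,0],[0,0,0],[0,0,0],[0,0,0],[0,0,0],[0,0,0]]}' 0.3 30
python3 -m pendant '{"dp":[[-0.01,0,0.03],[-0.02,0,0.06],[-0.03,0,0.09],[-0.05,0,0.14],[-0.07,0,0.2],[-0.09,0,0.26],[-0.11,0,0.32],[-0.11,0,0.34]],"delta_rot":[[0,0,0],[0,0,0],[0,0,0],[0,0,0],[0,0,0],[0,0,0],[0,0,0],[0,0,0]]}' 0.3 30
python3 - <<'E'
from h import *
im=snapshot("side"); a=im[90:240,180:330,::-1]
c=get_calibration("wrist"); w=snapshot("wrist"); np.savez("rack3.npz",im=w,E=c["extrinsics"],K=c["intrinsics"])
cv2.imwrite("pics/s3.png",np.hstack([cv2.resize(a,(400,400),interpolation=cv2.INTER_CUBIC),cv2.resize(w[60:340,140:420,::-1],(400,400),interpolation=cv2.INTER_CUBIC)]))
s=readout.observe();print(s["tcp_pos"],s["clock"])
E
```

```text
clock: 14.55
tcp_pos: [0.5783, 0.2847, 0.132]
eef_rot: [0.127, 0.718, 0.674, 0.119]
ft_force: [0.4, -0.5, 0.3]
grip_width: 0.0298
grasp_force: 0.0
clock: 15.55
tcp_pos: [0.5235, 0.2853, 0.3057]
eef_rot: [0.128, 0.717, 0.674, 0.122]
ft_force: [0.4, 0.2, -0.4]
grip_width: 0.03
grasp_force: 0.0
[0.52378991 0.28497046 0.30377978] 15.65
```

View pics/s3.png

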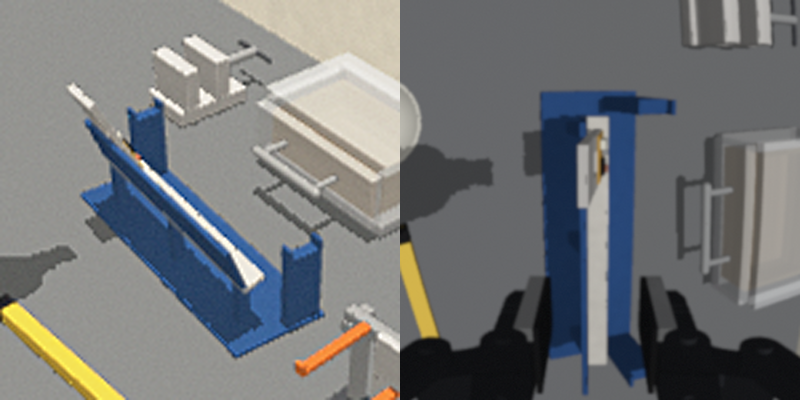

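The first board sits on the ledge, leaning on the backrest at the far end (crop (585,175)).

Run:
```python
from h import *
d=np.load("rack3.npz"); c=dict(extrinsics=d["E"],intrinsics=d["K"])
for y in(.076,.122): print(proj(c,place(RK,np.array([0,y,.06])+u*.11+o*.004),True),)
for y in(.076,.122): print((proj(c,place(RK,np.array([0,y,.06])+u*.11+o*.004),True)-[140,60])/.7+[400,0])
T=down(ST[2]); go([.5678,-.1704,.24],T);
```

```text
[[273.0243795  206.96217371]]
[[272.93365837 162.63709341]]
[[590.03482786 209.94596244]]
[[589.90522624 146.62441915]]
dp [0.088, -0.9107, -0.1276] rot [-0.0015, 0.1124, 0.0452]
```

Run:
```python
from h import *
for f in("rack2.npz","rack3.npz"):
    d=np.load(f); im=d["im"]; c=dict(extrinsics=d["E"],intrinsics=d["K"])
    g=cv2.cvtColor(im,cv2.COLOR_RGB2GRAY)
    rows=(160,200,235,260) if f=="rack2.npz" else (147,175,230,260,290)
    a=proj(c,place(RK,np.array([[0,y,.06] for y in (-.1,0,.1)])),True); b=proj(c,place(RK,np.array([[.0188,y,.0669] for y in (-.1,0,.1)])),True)
    for r in rows:
        i=np.interp(r,a[::-1,1],a[::-1,0]);j=np.interp(r,b[::-1,1],b[::-1,0]); k=int(i)-14
        print(f,r,"pred",i.round(1),j.round(1),"from",k,g[r,k:k+40].tolist())
```

```text
rack2.npz 160 pred 228.3 244.0 from 214 [36, 44, 58, 63, 64, 63, 55, 42, 34, 34, 35, 35, 43, 82, 134, 168, 180, 180, 180, 180, 180, 181, 182, 181, 183, 182, 183, 184, 182, 167, 128, 86, 68, 67, 66, 67, 65, 66, 66, 66]
rack2.npz 200 pred 229.4 244.8 from 215 [39, 38, 39, 41, 42, 39, 37, 32, 29, 26, 27, 29, 32, 56, 108, 160, 180, 184, 183, 183, 184, 182, 182, 182, 181, 183, 184, 184, 182, 168, 130, 88, 69, 68, 68, 68, 68, 68, 67, 68]
rack2.npz 235 pred 231.0 245.8 from 216 [39, 39, 44, 52, 61, 64, 64, 61, 51, 40, 36, 36, 35, 44, 80, 133, 167, 179, 180, 180, 180, 180, 181, 181, 182, 183, 182, 182, 181, 171, 137, 95, 70, 68, 67, 68, 67, 67, 68, 68]
rack2.npz 260 pred 232.3 246.7 from 218 [40, 40, 43, 52, 60, 63, 62, 54, 42, 37, 37, 36, 38, 63, 109, 152, 173, 179, 179, 179, 179, 180, 179, 179, 178, 177, 178, 177, 164, 124, 84, 67, 66, 66, 67, 66, 68, 68, 69, 68]
rack3.npz 147 pred 270.4 285.3 from 256 [34, 32, 31, 32, 31, 31, 31, 30, 34, 45, 60, 63, 63, 69, 102, 148, 177, 184, 184, 184, 185, 185, 185, 186, 185, 186, 186, 185, 181, 156, 113, 76, 66, 64, 66, 66, 66, 66, 66, 65]
rack3.npz 17
[... 153 characters left out ...]
68, 105, 114, 91, 69, 65, 66, 66, 66, 68, 67, 68, 67]
rack3.npz 230 pred 270.7 284.8 from 256 [40, 38, 35, 33, 32, 29, 30, 31, 32, 38, 51, 62, 67, 73, 97, 136, 168, 179, 181, 180, 180, 181, 182, 182, 183, 184, 180, 166, 143, 124, 93, 70, 66, 67, 67, 67, 67, 68, 67, 67]
rack3.npz 260 pred 270.9 284.5 from 256 [40, 39, 41, 40, 39, 37, 39, 39, 37, 40, 48, 60, 66, 67, 81, 124, 165, 181, 181, 181, 181, 181, 181, 182, 182, 182, 182, 179, 159, 118, 79, 66, 65, 66, 66, 65, 65, 65, 65, 65]
rack3.npz 290 pred 271.1 284.2 from 257 [37, 35, 33, 32, 31, 30, 31, 30, 30, 39, 55, 63, 64, 72, 112, 159, 176, 179, 179, 179, 178, 178, 177, 178, 178, 178, 171, 144, 99, 66, 62, 63, 63, 64, 63, 63, 63, 63, 63, 62]
```

Run:
```python
from h import *
d=np.load("rack3.npz"); im=d["im"]; c=dict(extrinsics=d["E"],intrinsics=d["K"])
print(c["extrinsics"][:3,3])
for nm,s,out in (("bt",.055,0),("bt-5",.055,-.005),("top0",.11,0),("top8",.11,.008),("circ top",.044,.014),("circ bot",.002,.014),("bot front",0,.008),("ledge out",0,.02)):
    print(nm,proj(c,place(RK,np.array([0,.1,.06])+u*s+o*out),True).round(1))
for r in (140,150,160,168,175,182,190,200,204,210,214):print(r,im[r,258:292].mean(1).round().astype(int).tolist())
```

```text
[0.46837668 0.36201676 0.46726491]
bt [[269.8 174.3]]
bt-5 [[265.6 174.3]]
top0 [[269.  184.2]]
top8 [[276.9 184.2]]
circ top [[281.5 172.6]]
circ bot [[280.9 167.1]]
bot front [[276.4 166.8]]
ledge out [[285.3 166.9]]
140 [68, 71, 70, 70, 68, 62, 60, 61, 61, 62, 61, 64, 72, 84, 89, 89, 89, 89, 89, 89, 88, 87, 87, 87, 86, 88, 88, 83, 77, 74, 74, 75, 75, 74]
150 [36, 36, 37, 35, 34, 35, 39, 53, 68, 72, 72, 72, 85, 112, 133, 145, 150, 139, 128, 124, 124, 128, 140, 159, 175, 183, 179, 157, 116, 85, 75, 75, 76, 75]
160 [44, 44, 43, 44, 44, 52, 67, 82, 95, 99, 100, 100, 100, 102, 103, 106, 110, 115, 119, 121, 124, 139, 166, 190, 196, 183, 160, 137, 108, 83, 76, 75, 76, 75]
168 [44, 44, 44, 43, 50, 79, 127, 163, 173, 174, 172, 171, 169, 153, 124, 109, 114, 132, 156, 161, 142, 116, 97, 100, 119, 135, 146, 133, 102, 78, 75, 76, 75, 76]
175 [44, 43, 43, 44, 47, 74, 121, 161, 173, 174, 172, 172, 169, 153, 124, 110, 114, 133, 157, 162, 141, 107, 65, 29, 33, 67, 104, 115, 96, 77, 75, 76, 76, 76]
182 [42, 43, 43, 43, 48, 72, 120, 161, 173, 172, 171, 164, 156, 146, 123, 111, 109, 106, 105, 113, 11
[... 168 characters left out ...]
, 183, 184, 184, 184, 179, 157, 114, 82, 77, 76, 76, 77]
200 [45, 45, 45, 44, 47, 70, 117, 159, 173, 174, 172, 173, 169, 153, 130, 135, 161, 177, 182, 182, 181, 181, 181, 183, 183, 184, 181, 161, 118, 83, 77, 78, 78, 78]
204 [45, 46, 44, 44, 47, 65, 107, 147, 162, 164, 164, 164, 164, 162, 166, 174, 180, 182, 181, 181, 180, 180, 180, 181, 182, 183, 181, 162, 117, 82, 76, 76, 75, 75]
210 [46, 45, 45, 45, 44, 44, 46, 56, 68, 75, 77, 82, 102, 139, 170, 181, 181, 181, 181, 182, 183, 181, 183, 183, 182, 178, 173, 156, 116, 82, 75, 77, 78, 78]
214 [45, 46, 45, 45, 45, 45, 47, 57, 68, 73, 74, 80, 102, 139, 170, 182, 182, 183, 183, 182, 182, 183, 182, 182, 182, 183, 179, 159, 116, 82, 76, 77, 77, 77]
```

Run:
```python
from h import *
d=np.load("rack2.npz"); im=d["im"]; c=dict(extrinsics=d["E"],intrinsics=d["K"])
P=np.array([.5857,.2839,.2966]); q=[.125,.718,.674,.119]; r=R.from_quat([q[1],q[2],q[3],q[0]])
print("tool axes in rack frame",place([0,0,-RK[2]],r.as_matrix().T).round(3))
q=[.127,.718,.674,.12]; r2=R.from_quat([q[1],q[2],q[3],q[0]]);print("tool axes in rack frame",place([0,0,-RK[2]],r2.as_matrix().T).round(3))
for x in(-.023,.012,.023):
  for y in (-.004,.004):
    print(x,y,proj(c,P+r.apply([x,y,-.032]),True).round(1), "bottom",proj(c,P+r.apply([x,y,.078]),True).round(1))
for k in (180,190,200,210,216,220,224,228,232,240): print(k,im[k,258:296].mean(1).round().astype(int).tolist())
```

```text
tool axes in rack frame [[-0.001  1.     0.002]
 [ 0.94  -0.     0.34 ]
 [ 0.34   0.002 -0.94 ]]
tool axes in rack frame [[-0.001  1.     0.001]
 [ 0.939  0.     0.344]
 [ 0.344  0.001 -0.939]]
-0.023 -0.004 [[269.3 310.1]] bottom [[271.9 233.7]]
-0.023 0.004 [[284.8 310.1]] bottom [[281.6 233.7]]
0.012 -0.004 [[268.6 248.6]] bottom [[271.7 192.4]]
0.012 0.004 [[285.6 248.6]] bottom [[281.8 192.4]]
0.023 -0.004 [[268.4 226.6]] bottom [[271.7 178.8]]
0.023 0.004 [[285.8 226.6]] bottom [[281.9 178.8]]
180 [77, 77, 78, 77, 77, 77, 77, 77, 77, 78, 80, 82, 84, 86, 86, 87, 88, 88, 89, 89, 91, 94, 97, 99, 101, 104, 103, 104, 103, 104, 104, 104, 104, 103, 103, 103, 104, 103]
190 [77, 77, 78, 78, 79, 78, 77, 76, 76, 76, 77, 81, 86, 87, 88, 87, 87, 88, 89, 89, 89, 90, 89, 82, 82, 91, 99, 102, 102, 103, 104, 104, 103, 104, 104, 104, 104, 104]
200 [77, 77, 76, 77, 77, 77, 77, 78, 78, 81, 90, 101, 104, 103, 101, 102, 102, 102, 103, 102, 102, 101, 103, 112, 137, 171, 197, 205, 205, 204, 196, 170, 128, 106, 103, 104, 104, 103]
210 [76, 76, 77, 77, 77, 77, 76, 77, 78, 77, 80, 82, 84, 85, 86, 87, 86,
[... 450 characters left out ...]
 78, 78, 76, 77, 78, 85, 97, 106, 109, 110, 110, 111, 110, 111, 111, 110, 110, 110, 110, 110, 108, 95, 67, 42, 57, 85, 100, 104, 104, 104, 104, 104, 103]
228 [77, 77, 77, 77, 78, 77, 77, 77, 79, 88, 113, 146, 167, 175, 176, 175, 175, 175, 175, 175, 175, 174, 174, 171, 170, 167, 145, 97, 52, 57, 86, 100, 104, 104, 104, 104, 104, 103]
232 [77, 78, 78, 77, 78, 78, 77, 78, 79, 87, 111, 145, 168, 175, 175, 175, 176, 176, 175, 176, 175, 176, 172, 162, 156, 160, 142, 93, 48, 57, 86, 100, 104, 103, 104, 104, 103, 104]
240 [77, 77, 78, 77, 77, 76, 77, 76, 77, 83, 109, 144, 167, 175, 176, 175, 176, 175, 175, 175, 175, 174, 175, 175, 175, 170, 149, 117, 102, 101, 103, 104, 104, 104, 104, 104, 104, 103]
```

Run:
```python
from h import *
for f in ("rack2.npz","rack3.npz","rack.npz"):
    d=np.load(f); im=d["im"]; c=dict(extrinsics=d["E"],intrinsics=d["K"]); print(f,c["extrinsics"][:3,3])
    for nm,s,out in (("corner",0,0),("bt",.055,0),("bt back",.055,-.005),("ledge out",0,.02)):
        print(nm,proj(c,place(RK,np.array([0,.0,.06])+u*s+o*out),True).round(1))
    r=int(proj(c,place(RK,[0,0,.08]),True)[0,1]); k=int(proj(c,place(RK,[0,0,.08]),True)[0,0])-16
    print(r,k,im[r,k:k+36].tolist())
```

```text
rack2.npz [0.53153812 0.36075242 0.4585912 ]
corner [[231.4 246.1]]
bt [[225.5 264.1]]
bt back [[221.4 264. ]]
ledge out [[246.1 246.3]]
251 218 [[23, 42, 71], [23, 43, 74], [29, 52, 89], [37, 64, 108], [38, 67, 113], [38, 65, 110], [35, 62, 105], [29, 54, 91], [24, 44, 75], [22, 40, 68], [20, 38, 66], [19, 37, 66], [35, 47, 69], [90, 93, 99], [147, 146, 143], [175, 173, 167], [183, 180, 173], [182, 179, 172], [182, 179, 172], [182, 179, 172], [181, 179, 172], [182, 178, 172], [180, 178, 171], [180, 177, 171], [179, 177, 170], [180, 177, 170], [181, 178, 171], [182, 180, 173], [166, 166, 163], [114, 121, 134], [58, 79, 118], [40, 70, 119], [39, 71, 120], [40, 71, 120], [40, 71, 121], [40, 71, 121]]
rack3.npz [0.46837668 0.36201676 0.46726491]
corner [[270.7 236.6]]
bt [[270.2 252.5]]
bt back [[266.3 252.5]]
ledge out [[284.8 236.6]]
241 259 [[23, 42, 71], [23, 43, 71], [22, 41, 71], [23, 42, 71], [22, 41, 70], [23, 43, 72], [25, 45, 77], [30, 54, 92], [36, 63, 107], [36, 64, 110], [40, 66, 109], [71, 85, 116], [125, 127, 135], [169, 167, 162], [184, 180, 174], [185, 181, 174], [183, 
[... 316 characters left out ...]
rack.npz [0.55732645 0.34247215 0.49880142]
corner [[312.8 224.9]]
bt [[302.5 238.4]]
bt back [[298.8 237.9]]
ledge out [[326.4 226.5]]
229 298 [[22, 41, 70], [20, 38, 66], [22, 40, 69], [22, 41, 69], [22, 41, 70], [21, 40, 68], [23, 41, 68], [22, 42, 71], [23, 44, 74], [25, 44, 75], [24, 43, 74], [22, 42, 73], [24, 44, 74], [42, 55, 79], [87, 93, 104], [137, 138, 138], [168, 166, 160], [175, 173, 166], [176, 173, 166], [176, 173, 166], [176, 173, 166], [175, 172, 165], [175, 172, 165], [175, 172, 166], [175, 172, 166], [175, 172, 166], [176, 174, 167], [174, 172, 165], [158, 157, 155], [119, 123, 136], [71, 89, 124], [44, 73, 121], [40, 72, 121], [39, 70, 120], [40, 71, 120], [39, 70, 119]]
```

The board stands about 5 mm out at its bottom: its top edge is at column 267, while flat seating predicts 273. I'll regrip it, lift slightly, press it flush to the backrest in the air and lower again.

```bash
python3 -m pendant '{"dp":[[0,0,-0.02],[0.02,0,-0.08],[0.04,0,-0.14],[0.06,0,-0.2],[0.08,0,-0.25],[0.09,0,-0.29],[0.105,0,-0.325],[0.11,0,-0.342]],"delta_rot":[[0,0,0],[0,0,0],[0,0,0],[0,0,0],[0,0,0],[0,0,0],[0,0,0],[0,0,0]]}' 0.3 30
python3 -m pendant '{"dp":[[0,0,0],[0,0,0],[0,0,0],[0,0,0],[0,0,0],[0,0,0],[0,0,0],[0,0,0]],"delta_rot":[[0,0,0],[0,0,0],[0,0,0],[0,0,0],[0,0,0],[0,0,0],[0,0,0],[0,0,0]]}' 1 40
python3 -m pendant '{"dp":[[-0.001,0,0.003],[-0.002,0,0.006],[-0.003,0,0.009],[-0.004,0,0.012],[-0.004,0,0.012],[-0.004,0,0.012],[-0.004,0,0.012],[-0.004,0,0.012]],"delta_rot":[[0,0,0],[0,0,0],[0,0,0],[0,0,0],[0,0,0],[0,0,0],[0,0,0],[0,0,0]]}' 1 40
cat >> h.py <<'E'
def where():
    s=readout.observe(); L=place([0,0,-RK[2]],np.array(s["tcp_pos"])-np.r_[RK[:2],0])[0]-[0,0,.06]
    F=place([0,0,-RK[2]],s["ft_force"])[0]
    print("t",round(s["clock"],2),"y,s,out mm",(1e3*np.array([L[1],L@u,L@o])).round(1),"F y,u,o",np.round([F[1],F@u,F@o],1),"w",round(s["grip_width"],4))
E
python3 - <<'E'
from h import *
where(); go(rackpose(.099,.0774+.006,.004),down(RK[2],-.35)); go(rackpose(.099,.0774+.006,.003),down(RK[2],-.35))
c=get_calibration("wrist"); w=snapshot("wrist"); np.savez("rack4.npz",im=w,E=c["extrinsics"],K=c["intrinsics"])
E
```

```text
clock: 16.65
tcp_pos: [0.5777, 0.2841, 0.1283]
eef_rot: [0.126, 0.718, 0.674, 0.118]
ft_force: [-0.0, 0.6, -0.4]
grip_width: 0.0304
grasp_force: 0.0
clock: 17.65
tcp_pos: [0.5784, 0.2847, 0.131]
eef_rot: [0.127, 0.718, 0.674, 0.119]
ft_force: [0.5, -0.3, -0.3]
grip_width: 0.0062
grasp_force: 40.1
clock: 18.65
tcp_pos: [0.5763, 0.2846, 0.1369]
eef_rot: [0.127, 0.718, 0.674, 0.119]
ft_force: [0.3, 0.1, -1.8]
grip_width: 0.0059
grasp_force: 39.9
t 18.65 y,s,out mm [99.2 82.5 -1.9] F y,u,o [ 0.2 -1.8 -0.3] w 0.0059
dp [0.0105, -0.0011, 0.0056] rot [0.0, -0.0001, -0.0003]
dp [0.0086, -0.001, 0.0049] rot [0.0, -0.0001, -0.0003]
```

Run:
```python
from h import *
d=np.load("rack4.npz"); im=d["im"]; c=dict(extrinsics=d["E"],intrinsics=d["K"])
s=snapshot("side")[100:200,185:285,::-1]
a=cv2.resize(im[120:320,190:370,::-1],(450,500),interpolation=cv2.INTER_CUBIC); cv2.imwrite("pics/w4.png",np.hstack([a,cv2.resize(s,(350,350),interpolation=cv2.INTER_CUBIC)[:350].copy() if 0 else cv2.resize(s,(350,500),interpolation=cv2.INTER_CUBIC)]))
st=readout.observe(); q=st["eef_rot"]; r=R.from_quat([q[1],q[2],q[3],q[0]]); P=np.array(st["tcp_pos"])
f=lambda X:((proj(c,X,True)[0]-[190,120])*2.5).round(0)
for x in (.012,.023):
  for y in (-.004,.004): print(x,y,"top",f(P+r.apply([x,y,-.0326])),"bot",f(P+r.apply([x,y,.0774])))
for y in (.05,.0,.12): print("rack y",y,"corner",f(place(RK,[0,y,.06])),"bt",f(place(RK,np.array([0,y,.06])+u*.055)),"out",f(place(RK,np.array([0,y,.06])+o*.02)))
```

```text
0.012 -0.004 top [197. 322.] bot [204. 181.]
0.012 0.004 top [239. 322.] bot [230. 181.]
0.023 -0.004 top [196. 267.] bot [204. 147.]
0.023 0.004 top [240. 267.] bot [230. 147.]
rack y 0.05 corner [222. 350.] bt [224. 433.] out [280. 350.]
rack y 0.0 corner [222. 469.] bt [223. 565.] out [275. 469.]
rack y 0.12 corner [223. 151.] bt [225. 195.] out [285. 151.]
```

View pics/w4.png

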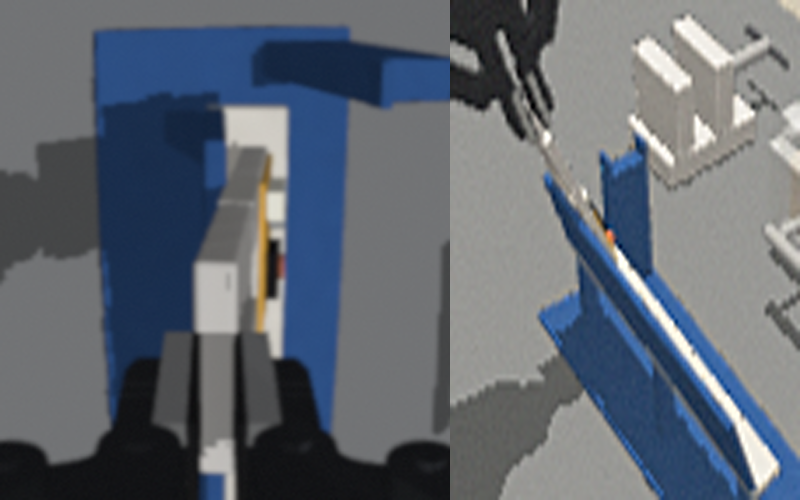

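The gripped board is tilted in the pads: its bottom edge is at crop (240–268,148), where an aligned board would be at (204–230). I'll measure that angle and turn the tool to compensate.

Run:
```python
from h import *
d=np.load("rack4.npz"); c=dict(extrinsics=d["E"],intrinsics=d["K"])
st=readout.observe(); q=st["eef_rot"]; r=R.from_quat([q[1],q[2],q[3],q[0]]); P=np.array(st["tcp_pos"])
G=P+r.apply([0,0,-.019])
for ph in (0,.04,.06,.08,.1):
    rr=r*R.from_euler('x',-ph)
    print(ph,[((proj(c,G+rr.apply([.023,y,.0964]),True)[0]-[190,120])*2.5).round(0).tolist() for y in(-.004,.004)],[((proj(c,G+rr.apply([.023,y,-.0136]),True)[0]-[190,120])*2.5).round(0).tolist() for y in(-.004,.004)])
def plan(ph,s,out,y=.099,L=.0964):
    T=down(RK[2],-.35+ph); g=rackpose(y,s+L,out); t=g+T.apply([0,0,.019]); go(t,T)
for ph in(.06,.08,.1):
    for a in((.006,.012),(.006,.004),(.001,.003)): print(ph,a,end=" "); plan(ph,*a)
```

```text
0 [[204.0, 147.0], [230.0, 147.0]] [[196.0, 267.0], [240.0, 267.0]]
0.04 [[217.0, 147.0], [242.0, 147.0]] [[193.0, 267.0], [237.0, 267.0]]
0.06 [[223.0, 147.0], [248.0, 148.0]] [[192.0, 267.0], [236.0, 268.0]]
0.08 [[229.0, 147.0], [254.0, 148.0]] [[190.0, 266.0], [234.0, 268.0]]
0.1 [[235.0, 147.0], [261.0, 148.0]] [[189.0, 266.0], [232.0, 268.0]]
0.06 (0.006, 0.012) dp [0.0233, -0.002, 0.0104] rot [0.0012, 0.019, -0.0003]
0.06 (0.006, 0.004) dp [0.0083, -0.0011, 0.0049] rot [0.0012, 0.019, -0.0003]
0.06 (0.001, 0.003) dp [0.0098, -0.0012, -0.0052] rot [0.0012, 0.019, -0.0003]
0.08 (0.006, 0.012) dp [0.0226, -0.002, 0.0102] rot [0.0016, 0.0253, -0.0003]
0.08 (0.006, 0.004) dp [0.0076, -0.001, 0.0047] rot [0.0016, 0.0253, -0.0003]
0.08 (0.001, 0.003) dp [0.0091, -0.0011, -0.0054] rot [0.0016, 0.0253, -0.0003]
0.1 (0.006, 0.012) dp [0.0218, -0.0019, 0.01] rot [0.002, 0.0317, -0.0003]
0.1 (0.006, 0.004) dp [0.0068, -0.001, 0.0045] rot [0.002, 0.0317, -0.0003]
0.1 (0.001, 0.003) dp [0.0084, -0.0011, -0.0056] rot [0.002, 0.0317, -0.0003]
```

```bash
python3 -m pendant '{"dp":[[0.011,-0.001,0.007],[0.0218,-0.0019,0.012],[0.0218,-0.0019,0.012],[0.018,-0.0016,0.009],[0.014,-0.0013,0.007],[0.0105,-0.001,0.006],[0.0068,-0.001,0.0045],[0.0068,-0.001,0.0045]],"delta_rot":[[0.001,0.015,0],[0.002,0.0317,0],[0.002,0.0317,0],[0.002,0.0317,0],[0.002,0.0317,0],[0.002,0.0317,0],[0.002,0.0317,0],[0.002,0.0317,0]]}' 1 40
python3 - <<'E'
from h import *
where(); c=get_calibration("wrist"); im=snapshot("wrist"); np.savez("rack5.npz",im=im,E=c["extrinsics"],K=c["intrinsics"])
for nm,s,out in (("bot back",.006,0),("bot front",.006,.008),("top back",.116,0),("top front",.116,.008)):
    print(nm,proj(c,place(RK,np.array([0,.122,.06])+u*s+o*out),True).round(1))
for r in range(160,240,6): print(r,im[r,262:296].mean(1).round().astype(int).tolist())
E
```

```text
clock: 19.75
tcp_pos: [0.5794, 0.2843, 0.1392]
eef_rot: [0.091, 0.723, 0.679, 0.085]
ft_force: [0.5, -0.6, -1.6]
grip_width: 0.0063
grasp_force: 39.9
t 19.75 y,s,out mm [99.1 83.6  1.8] F y,u,o [-0.6 -1.6 -0. ] w 0.0063
bot back [[284.4 179. ]]
bot front [[294.7 179.3]]
top back [[266.3 226.6]]
top front [[283.7 227.2]]
160 [50, 51, 51, 50, 51, 49, 51, 50, 50, 50, 50, 49, 50, 50, 49, 51, 52, 56, 58, 59, 59, 59, 60, 61, 62, 66, 75, 85, 90, 90, 90, 90, 90, 89]
166 [51, 50, 48, 48, 42, 39, 40, 41, 39, 41, 39, 41, 40, 41, 39, 40, 39, 41, 41, 41, 44, 49, 84, 141, 188, 204, 206, 205, 205, 205, 205, 205, 205, 204]
172 [50, 50, 49, 46, 43, 39, 39, 39, 39, 39, 39, 39, 41, 40, 41, 40, 41, 43, 47, 48, 47, 50, 82, 139, 186, 202, 202, 202, 202, 202, 201, 201, 202, 203]
178 [50, 50, 50, 51, 50, 50, 46, 47, 58, 73, 79, 81, 81, 82, 82, 80, 75, 63, 52, 49, 49, 49, 62, 90, 118, 135, 149, 156, 157, 157, 157, 158, 159, 165]
184 [49, 50, 50, 49, 50, 51, 50, 52, 60, 72, 79, 81, 82, 82, 82, 80, 75, 63, 53, 48, 45, 49, 65, 86, 97, 99, 99, 100, 100, 100, 101, 103, 108, 109]
190 [50, 50, 51, 50, 50, 50, 50, 5
[... 680 characters left out ...]
7, 114, 116, 119, 124, 131, 134, 145, 150, 136]
220 [52, 51, 51, 51, 50, 50, 54, 64, 80, 93, 96, 97, 97, 97, 98, 98, 99, 98, 98, 99, 99, 100, 105, 113, 116, 118, 118, 118, 119, 119, 116, 108, 98, 82]
226 [50, 50, 50, 51, 63, 99, 141, 170, 182, 186, 185, 185, 184, 183, 182, 182, 181, 180, 179, 179, 179, 173, 157, 130, 118, 117, 117, 118, 120, 121, 115, 106, 94, 78]
232 [51, 51, 51, 52, 66, 104, 150, 179, 191, 194, 195, 195, 194, 195, 194, 194, 191, 180, 165, 172, 186, 188, 168, 135, 118, 118, 116, 110, 109, 116, 112, 102, 93, 76]
238 [52, 51, 51, 53, 65, 102, 147, 177, 191, 195, 195, 196, 195, 195, 194, 194, 194, 189, 176, 169, 182, 186, 166, 133, 118, 114, 105, 95, 100, 109, 108, 99, 89, 73]
```

The board now matches the flat pose: bottom back edge at column 284.5 (predicted 284.4) and top at 267.3 (predicted 266.3). Next: lower it along the backrest.

```bash
python3 -m pendant '{"dp":[[0.0008,0,-0.002],[0.0015,0,-0.004],[0.002,0,-0.006],[0.003,0,-0.008],[0.0035,0,-0.01],[0.004,0,-0.0115],[0.0045,0,-0.013],[0.0045,0,-0.013]],"delta_rot":[[0,0,0],[0,0,0],[0,0,0],[0,0,0],[0,0,0],[0,0,0],[0,0,0],[0,0,0]]}' 1 40
python3 -c "
from h import *
where()"
```

```text
clock: 20.8
tcp_pos: [0.5819, 0.2842, 0.1327]
eef_rot: [0.091, 0.723, 0.679, 0.085]
ft_force: [0.1, 0.2, -1.3]
grip_width: 0.0062
grasp_force: 39.9
t 20.8 y,s,out mm [99.1 76.6  2. ] F y,u,o [ 0.2 -1.2 -0.4] w 0.0062
```

```bash
python3 -m pendant '{"dp":[[0,0,-0.001],[0.0005,0,-0.002],[0.001,0,-0.003],[0.001,0,-0.004],[0.001,0,-0.004],[0.001,0,-0.004],[0.001,0,-0.004],[0.001,0,-0.004]],"delta_rot":[[0,0,0],[0,0,0],[0,0,0],[0,0,0],[0,0,0],[0,0,0],[0,0,0],[0,0,0]]}' 1 40
python3 -c "
from h import *
where()"
```

```text
clock: 21.8
tcp_pos: [0.5832, 0.2843, 0.1329]
eef_rot: [0.092, 0.723, 0.679, 0.087]
ft_force: [-5.0, -1.9, 9.0]
grip_width: 0.0065
grasp_force: 41.3
t 21.8 y,s,out mm [99.4 76.4  3.3] F y,u,o [-2.2 10.2 -1.4] w 0.0065
```

Contact is on the ledge only. Release, retreat, and check.

```bash
python3 -m pendant '{"dp":[[-0.001,0,0.001],[-0.001,0,0.001],[-0.001,0,0.001],[-0.001,0,0.001],[-0.001,0,0.001],[-0.001,0,0.001],[-0.001,0,0.001],[-0.001,0,0.001]],"delta_rot":[[0,0,0],[0,0,0],[0,0,0],[0,0,0],[0,0,0],[0,0,0],[0,0,0],[0,0,0]]}' 0.3 30
python3 -m pendant '{"dp":[[-0.01,0,0.03],[-0.02,0,0.06],[-0.03,0,0.09],[-0.05,0,0.14],[-0.07,0,0.2],[-0.09,0,0.26],[-0.11,0,0.32],[-0.11,0,0.34]],"delta_rot":[[0,0,0],[0,0,0],[0,0,0],[0,0,0],[0,0,0],[0,0,0],[0,0,0],[0,0,0]]}' 0.3 30
cat >> h.py <<'E'
def check(f,y):
    c=get_calibration("wrist"); im=snapshot("wrist"); np.savez(f,im=im,E=c["extrinsics"],K=c["intrinsics"])
    for s,out in ((.11,0),(.11,.008),(0,0),(0,.014),(0,.02)): print("s",s,"out",out,proj(c,place(RK,np.array([0,y,.06])+u*s+o*out),True)[0].round(1))
    r,k=proj(c,place(RK,np.array([0,y,.06])+u*.11),True)[0][::-1].astype(int)
    for i in (-6,0,6): print(r+i,k-14,im[r+i,k-14:k+30].mean(1).round().astype(int).tolist())
E
python3 - <<'E'
from h import *
check("rack6.npz",.1); go([.5678,-.1704,.24],down(ST[2]))
E
```

```text
clock: 22.8
tcp_pos: [0.5819, 0.2842, 0.1312]
eef_rot: [0.091, 0.723, 0.679, 0.085]
ft_force: [0.3, -0.7, 0.2]
grip_width: 0.0298
grasp_force: 0.0
clock: 23.8
tcp_pos: [0.5272, 0.2847, 0.3049]
eef_rot: [0.092, 0.723, 0.679, 0.088]
ft_force: [1.3, -0.6, -0.5]
grip_width: 0.0299
grasp_force: 0.0
s 0.11 out 0 [281.  184.2]
s 0.11 out 0.008 [288.9 184.4]
s 0 out 0 [287.6 166.9]
s 0 out 0.014 [298.1 167.1]
s 0 out 0.02 [302.6 167.2]
178 266 [45, 45, 45, 45, 44, 45, 45, 45, 45, 45, 46, 45, 51, 77, 125, 164, 177, 177, 177, 177, 173, 154, 124, 112, 129, 152, 156, 133, 95, 56, 32, 50, 94, 143, 177, 182, 161, 121, 89, 78, 77, 77, 78, 78]
184 266 [46, 45, 47, 44, 44, 44, 46, 45, 45, 45, 44, 45, 50, 78, 126, 166, 177, 177, 174, 160, 148, 142, 123, 108, 106, 108, 116, 120, 118, 134, 161, 175, 181, 184, 184, 180, 156, 116, 84, 78, 78, 77, 78, 78]
190 266 [45, 45, 46, 46, 46, 46, 45, 45, 46, 46, 45, 45, 51, 79, 127, 166, 179, 179, 178, 178, 173, 155, 123, 107, 107, 115, 137, 164, 178, 183, 184, 184, 184, 184, 184, 178, 154, 111, 82, 77, 79, 79, 78, 79]
dp [0.0803, -0.9102, -0.1297] rot [-0.0014, 0.0812, 0.0453]
```

The first board is now flat (top edge at column 279.7, predicted 281). On to board 2.

```bash
python3 -m pendant '{"dp":[[0.01,-0.1,0],[0.02,-0.22,-0.02],[0.03,-0.34,-0.04],[0.04,-0.46,-0.06],[0.05,-0.58,-0.08],[0.06,-0.7,-0.1],[0.07,-0.81,-0.12],[0.08,-0.91,-0.1297]],"delta_rot":[[0,0.01,0.005],[0,0.02,0.01],[0,0.03,0.015],[0,0.04,0.02],[0,0.05,0.03],[-0.0014,0.06,0.04],[-0.0014,0.07,0.0453],[-0.0014,0.0812,0.0453]]}' 0.2 30
python3 - <<'E'
from h import *
snapshot("top");go([.5678,-.1704,.18],down(ST[2]));go([.5678,-.1704,.128],down(ST[2]))
E
```

```text
clock: 24.85
tcp_pos: [0.5661, -0.173, 0.2343]
eef_rot: [-0.003, 0.678, 0.735, -0.003]
ft_force: [0.3, 0.8, 0.3]
grip_width: 0.0343
grasp_force: 0.0
dp [0.002, 0.0182, -0.1058] rot [0.0017, -0.0032, 0.0015]
dp [0.002, 0.0182, -0.2098] rot [0.0017, -0.0032, 0.0015]
```

```bash
python3 -m pendant '{"dp":[[0,0,0],[0,0,0],[0,0,0],[0,0,0],[0,0,0],[0,0,0],[0,0,0],[0,0,0]],"delta_rot":[[0,0,0],[0,0,0],[0,0,0],[0,0,0],[0,0,0],[0,0,0],[0,0,0],[0,0,0]]}' 0.2 30
python3 - <<'E'
from h import *
go([.5678,-.1704,.18],down(ST[2]));go([.5678,-.1704,.128],down(ST[2]))
E
```

```text
clock: 25.9
tcp_pos: [0.5669, -0.1709, 0.2363]
eef_rot: [-0.001, 0.678, 0.735, -0.003]
ft_force: [-0.3, -1.1, 1.4]
grip_width: 0.0346
grasp_force: 0.0
dp [0.0018, 0.0009, -0.1126] rot [0.0008, -0.0015, 0.0]
dp [0.0018, 0.0009, -0.2166] rot [0.0008, -0.0015, 0.0]
```

```bash
python3 -m pendant '{"dp":[[0.0018,0.0009,-0.05],[0.0018,0.0009,-0.09],[0.0018,0.0009,-0.12],[0.0018,0.0009,-0.15],[0.0018,0.0009,-0.18],[0.0018,0.0009,-0.2],[0.0018,0.0009,-0.2166],[0.0018,0.0009,-0.2166]],"delta_rot":[[0,0,0],[0.0008,-0.0015,0],[0.0008,-0.0015,0],[0.0008,-0.0015,0],[0.0008,-0.0015,0],[0.0008,-0.0015,0],[0.0008,-0.0015,0],[0.0008,-0.0015,0]]}' 0.2 40
python3 -m pendant '{"dp":[[0,0,0],[0,0,0],[0,0,0],[0,0,0],[0,0,0],[0,0,0],[0,0,0],[0,0,0]],"delta_rot":[[0,0,0],[0,0,0],[0,0,0],[0,0,0],[0,0,0],[0,0,0],[0,0,0],[0,0,0]]}' 1 40
python3 -m pendant '{"dp":[[0,0,0.012],[0,0,0.024],[-0.03,-0.0025,0.024],[-0.065,-0.005,0.024],[-0.1,-0.008,0.024],[-0.1316,-0.0107,0.024],[-0.1316,-0.0107,0.024],[-0.1316,-0.0107,0.08]],"delta_rot":[[0,0,0],[0,0,0],[0,0,0],[0,0,0],[0,0,0],[0,0,0],[0,0,0],[0,0,0]]}' 1 40
python3 - <<'E'
from h import *
T=down(RK[2],-.35); a=rackpose(.033,.0778+.06,.020); a[2]=.27; go(a,T)
E
```

```text
clock: 26.9
tcp_pos: [0.5675, -0.1702, 0.1274]
eef_rot: [-0.0, 0.678, 0.735, -0.0]
ft_force: [-0.3, -0.3, 0.2]
grip_width: 0.0342
grasp_force: 0.0
clock: 27.9
tcp_pos: [0.5683, -0.1705, 0.1287]
eef_rot: [0.001, 0.678, 0.735, 0.0]
ft_force: [1.0, -0.4, 5.4]
grip_width: 0.0062
grasp_force: 39.7
clock: 28.9
tcp_pos: [0.5006, -0.175, 0.1664]
eef_rot: [-0.002, 0.678, 0.735, -0.0]
ft_force: [0.6, -0.2, -0.6]
grip_width: 0.0065
grasp_force: 39.1
dp [0.1461, 0.7869, 0.2071] rot [0.0001, -0.1126, -0.0454]
```

```bash
python3 -m pendant '{"dp":[[0,0,0.1],[0,0.03,0.2],[0.03,0.13,0.2071],[0.06,0.25,0.2071],[0.09,0.37,0.2071],[0.12,0.49,0.2071],[0.14,0.61,0.2071],[0.1461,0.7,0.2071]],"delta_rot":[[0,0,0],[0,0,0],[0,-0.02,-0.01],[0,-0.04,-0.02],[0,-0.06,-0.03],[0,-0.08,-0.04],[0,-0.1,-0.0454],[0,-0.1126,-0.0454]]}' 1 40
python3 -m pendant '{"dp":[[0,0.04,0],[0,0.07,0],[0,0.087,0],[0,0.087,0],[0,0.087,0],[0,0.087,0],[0,0.087,0],[0,0.087,0]],"delta_rot":[[0,0,0],[0,0,0],[0,0,0],[0,0,0],[0,0,0],[0,0,0],[0,0,0],[0,0,0]]}' 1 40
python3 - <<'E'
from h import *
where(); T=down(RK[2],-.35)
for s,out in ((.03,.012),(.012,.008),(.008,.004)): go(rackpose(.033,.0755+s,out),T)
E
```

```text
clock: 29.9
tcp_pos: [0.575, 0.1772, 0.2717]
eef_rot: [0.13, 0.717, 0.674, 0.12]
ft_force: [0.8, -0.1, -1.0]
grip_width: 0.0058
grasp_force: 39.1
clock: 30.9
tcp_pos: [0.5751, 0.2175, 0.2716]
eef_rot: [0.129, 0.718, 0.674, 0.119]
ft_force: [-0.6, 0.2, -1.4]
grip_width: 0.0061
grasp_force: 39.2
t 30.9 y,s,out mm [ 32.2 208.   47.2] F y,u,o [ 0.2 -1.1 -1. ] w 0.0061
dp [0.0043, 0.0014, -0.2169] rot [0.001, 0.001, 0.0003]
dp [0.0091, 0.0011, -0.2534] rot [0.001, 0.001, 0.0003]
dp [0.0043, 0.0014, -0.2637] rot [0.001, 0.001, 0.0003]
```

```bash
python3 -m pendant '{"dp":[[0.001,0,-0.07],[0.002,0,-0.14],[0.0043,0.001,-0.2],[0.0043,0.0014,-0.2169],[0.007,0.0011,-0.235],[0.0091,0.0011,-0.2534],[0.007,0.0013,-0.258],[0.0043,0.0014,-0.2637]],"delta_rot":[[0,0,0],[0.001,0.001,0],[0.001,0.001,0],[0.001,0.001,0],[0.001,0.001,0],[0.001,0.001,0],[0.001,0.001,0],[0.001,0.001,0]]}' 1 40
python3 -m pendant '{"dp":[[0,0,0],[0,0,0],[0,0,0],[0,0,0],[0,0,0],[0,0,0],[0,0,0],[0,0,0]],"delta_rot":[[0,0,0],[0,0,0],[0,0,0],[0,0,0],[0,0,0],[0,0,0],[0,0,0],[0,0,0]]}' 1 40
cat >> h.py <<'E'
def held(f,y,s):
    where(); c=get_calibration("wrist"); im=snapshot("wrist"); np.savez(f,im=im,E=c["extrinsics"],K=c["intrinsics"])
    A=proj(c,place(RK,np.array([0,y+.0228,.06])+u*s),True)[0]; B=proj(c,place(RK,np.array([0,y+.0228,.06])+u*(s+.11)),True)[0]
    print("flat back edge: bottom",A.round(1),"top",B.round(1))
    k=int(min(A[0],B[0]))-8
    for r in np.linspace(A[1]-3,B[1]+6,8).astype(int): print(r,"line",round(float(np.interp(r,[A[1],B[1]],[A[0],B[0]])),1),"from",k,im[r,k:k+34].mean(1).round().astype(int).tolist())
E
python3 - <<'E'
from h import *
held("b2.npz",.033,.008)
E
```

```text
clock: 31.9
tcp_pos: [0.5776, 0.2186, 0.1402]
eef_rot: [0.127, 0.718, 0.674, 0.12]
ft_force: [-0.2, 0.1, -0.8]
grip_width: 0.006
grasp_force: 39.2
clock: 32.9
tcp_pos: [0.5773, 0.2185, 0.1398]
eef_rot: [0.127, 0.718, 0.674, 0.119]
ft_force: [1.4, -0.0, -1.2]
grip_width: 0.0064
grasp_force: 39.2
t 32.9 y,s,out mm [33.3 83.5  4. ] F y,u,o [ 0.1 -1.6  0.9] w 0.0064
flat back edge: bottom [271.7 180. ] top [268.4 229.3]
177 line 271.7 from 260 [50, 56, 65, 79, 86, 95, 119, 149, 170, 176, 176, 176, 181, 187, 189, 186, 186, 185, 185, 186, 188, 189, 191, 196, 203, 205, 205, 205, 205, 206, 207, 207, 208, 208]
185 line 271.3 from 260 [51, 54, 64, 78, 84, 85, 86, 88, 87, 85, 78, 73, 82, 95, 98, 97, 99, 99, 99, 101, 101, 105, 120, 145, 169, 185, 199, 204, 204, 204, 204, 205, 207, 207]
193 line 270.8 from 260 [50, 52, 62, 77, 85, 87, 87, 88, 88, 86, 80, 73, 79, 93, 100, 100, 101, 101, 101, 101, 103, 104, 105, 96, 92, 139, 188, 205, 206, 206, 206, 206, 206, 203]
202 line 270.2 from 260 [51, 49, 49, 53, 55, 55, 53, 55, 57, 60, 70, 85, 95, 99, 100, 99, 99, 99, 99, 99, 99, 99, 99, 95, 97, 126, 165, 188, 194, 194, 195, 197, 203, 202]
210 line 269.7 from 260 [51, 50, 47, 50, 53, 54, 56, 54, 56, 63, 78, 92, 97, 97, 97, 97, 96, 97, 97, 98, 99, 99, 102, 106, 111, 143, 192, 218, 223, 224, 223, 220, 213, 207]
218 line 269.1 from 260 [40, 41, 46, 49, 55, 55, 53, 54, 59, 73, 89, 95, 97, 97, 98, 98, 98, 98, 98, 98, 98, 99, 101, 105, 115, 145, 181, 195, 197, 197, 200, 204, 207, 207]
227 line 268.6 from 260 [40, 40, 43, 49, 53, 55, 54, 59, 73, 89, 97, 99, 98, 98, 99, 98, 99, 98, 99, 98, 98, 99, 101, 105, 103, 81, 49, 27, 28, 58, 116, 170, 199, 206]
235 line 268.4 from 260 [42, 41, 44, 50, 54, 54, 60, 84, 123, 160, 180, 186, 186, 186, 186, 185, 185, 185, 185, 185, 186, 185, 185, 181, 159, 111, 58, 28, 30, 66, 126, 179, 202, 205]
```

Board 2 is flush and flat against the backrest, 8 mm above the ledge. Next: lower it.

```bash
python3 -m pendant '{"dp":[[0.0008,0,-0.002],[0.0015,0,-0.004],[0.002,0,-0.006],[0.003,0,-0.008],[0.0035,0,-0.01],[0.0045,0,-0.012],[0.005,0,-0.014],[0.005,0,-0.014]],"delta_rot":[[0,0,0],[0,0,0],[0,0,0],[0,0,0],[0,0,0],[0,0,0],[0,0,0],[0,0,0]]}' 1 40
python3 -c "
from h import *
where()"
python3 -m pendant '{"dp":[[0,0,-0.001],[0.0005,0,-0.002],[0.001,0,-0.003],[0.001,0,-0.004],[0.001,0,-0.004],[0.001,0,-0.004],[0.001,0,-0.004],[0.001,0,-0.004]],"delta_rot":[[0,0,0],[0,0,0],[0,0,0],[0,0,0],[0,0,0],[0,0,0],[0,0,0],[0,0,0]]}' 1 40
python3 -c "
from h import *
where()"
```

```text
clock: 33.95
tcp_pos: [0.5801, 0.2186, 0.1334]
eef_rot: [0.127, 0.718, 0.674, 0.12]
ft_force: [-1.4, -0.5, 2.4]
grip_width: 0.0065
grasp_force: 39.7
t 33.95 y,s,out mm [33.6 76.5  4.4] F y,u,o [-0.6  2.8 -0.5] w 0.0065
clock: 34.95
tcp_pos: [0.5817, 0.2188, 0.1338]
eef_rot: [0.128, 0.718, 0.673, 0.121]
ft_force: [-5.6, -1.7, 15.1]
grip_width: 0.0061
grasp_force: 41.1
t 34.95 y,s,out mm [33.9 76.3  6. ] F y,u,o [-2.  16.1 -0. ] w 0.0061
```

```bash
python3 -m pendant '{"dp":[[-0.001,0,0.004],[-0.001,0,0.004],[-0.001,0,0.004],[-0.001,0,0.004],[-0.001,0,0.004],[-0.001,0,0.004],[-0.001,0,0.004],[-0.001,0,0.004]],"delta_rot":[[0,0,0],[0,0,0],[0,0,0],[0,0,0],[0,0,0],[0,0,0],[0,0,0],[0,0,0]]}' 1 40
python3 -m pendant '{"dp":[[0,0,0],[0,0,0],[0,0,0],[0,0,0],[0,0,0],[0,0,0],[0,0,0],[0,0,0]],"delta_rot":[[0,0,0],[0,0,0],[0,0,0],[0,0,0],[0,0,0],[0,0,0],[0,0,0],[0,0,0]]}' 0.3 40
python3 -m pendant '{"dp":[[-0.01,0,0.03],[-0.02,0,0.06],[-0.03,0,0.09],[-0.05,0,0.14],[-0.07,0,0.2],[-0.09,0,0.26],[-0.09,0,0.27],[-0.09,0,0.27]],"delta_rot":[[0,0,0],[0,0,0],[0,0,0],[0,0,0],[0,0,0],[0,0,0],[0,0,0],[0,0,0]]}' 0.3 30
python3 - <<'E'
from h import *
check("rack7.npz",.034); go([.5712,-.2356,.23],down(ST[2]))
E
```

```text
clock: 35.95
tcp_pos: [0.5801, 0.2187, 0.1333]
eef_rot: [0.127, 0.718, 0.674, 0.12]
ft_force: [-2.3, -0.3, 6.6]
grip_width: 0.0061
grasp_force: 40.0
clock: 36.95
tcp_pos: [0.5797, 0.2185, 0.1327]
eef_rot: [0.127, 0.718, 0.674, 0.119]
ft_force: [0.0, 0.0, 0.2]
grip_width: 0.0305
grasp_force: 0.0
clock: 37.95
tcp_pos: [0.5347, 0.2185, 0.2682]
eef_rot: [0.127, 0.718, 0.674, 0.12]
ft_force: [0.3, -0.2, -0.3]
grip_width: 0.0301
grasp_force: 0.0
s 0.11 out 0 [267.5 193.6]
s 0.11 out 0.008 [276.4 193.6]
s 0 out 0 [269.7 171.7]
s 0 out 0.014 [281.2 171.7]
s 0 out 0.02 [286.1 171.7]
187 253 [48, 45, 40, 38, 37, 37, 37, 36, 36, 36, 38, 43, 50, 69, 115, 159, 179, 183, 182, 182, 182, 180, 167, 135, 95, 59, 37, 48, 98, 149, 181, 190, 186, 165, 119, 84, 79, 79, 79, 79, 79, 79, 79, 79]
193 253 [47, 44, 40, 37, 38, 36, 36, 38, 36, 38, 38, 43, 49, 70, 112, 157, 178, 182, 182, 182, 182, 182, 168, 137, 105, 117, 141, 154, 167, 182, 185, 173, 160, 151, 116, 84, 78, 79, 80, 81, 81, 80, 79, 79]
199 253 [48, 48, 48, 46, 46, 47, 45, 44, 41, 39, 39, 44, 48, 66, 110, 154, 177, 183, 182, 182, 182, 181, 169, 141, 122, 144, 174, 185, 186, 187, 187, 188, 184, 163, 119, 84, 78, 78, 79, 78, 78, 80, 79, 79]
dp [0.0736, -0.9079, -0.0742] rot [-0.0008, 0.1113, 0.0456]
```

Board 2 is seated flat (column 267, predicted 267.5). Board 3 next.

```bash
python3 -m pendant '{"dp":[[0.01,-0.1,0],[0.02,-0.22,-0.02],[0.03,-0.34,-0.03],[0.04,-0.46,-0.04],[0.05,-0.58,-0.05],[0.06,-0.7,-0.06],[0.07,-0.81,-0.07],[0.0736,-0.9079,-0.0742]],"delta_rot":[[0,0.014,0.005],[0,0.028,0.01],[0,0.042,0.015],[0,0.056,0.02],[0,0.07,0.03],[-0.0008,0.085,0.04],[-0.0008,0.1,0.0456],[-0.0008,0.1113,0.0456]]}' 0.2 40
python3 -m pendant '{"dp":[[0,0,0],[0,0,0],[0,0,0],[0,0,0],[0,0,0],[0,0,0],[0,0,0],[0,0,0]],"delta_rot":[[0,0,0],[0,0,0],[0,0,0],[0,0,0],[0,0,0],[0,0,0],[0,0,0],[0,0,0]]}' 0.2 40
python3 - <<'E'
from h import *
go([.5712,-.2356,.18],down(ST[2]));go([.5712,-.2356,.128],down(ST[2]))
E
```

```text
clock: 39.0
tcp_pos: [0.5709, -0.2377, 0.228]
eef_rot: [-0.002, 0.678, 0.735, -0.0]
ft_force: [0.7, 0.8, 0.7]
grip_width: 0.0345
grasp_force: 0.0
clock: 40.0
tcp_pos: [0.5715, -0.2355, 0.2306]
eef_rot: [0.0, 0.678, 0.735, 0.0]
ft_force: [0.0, 0.4, -0.5]
grip_width: 0.034
grasp_force: 0.0
dp [-0.0007, -0.0003, -0.1013] rot [-0.0001, 0.0002, 0.0]
dp [-0.0007, -0.0003, -0.2053] rot [-0.0001, 0.0002, 0.0]
```

```bash
python3 -m pendant '{"dp":[[0,0,-0.05],[0,0,-0.09],[0,0,-0.12],[0,0,-0.15],[0,0,-0.18],[0,0,-0.195],[0,0,-0.205],[0,0,-0.205]],"delta_rot":[[0,0,0],[0,0,0],[0,0,0],[0,0,0],[0,0,0],[0,0,0],[0,0,0],[0,0,0]]}' 0.2 40
python3 -m pendant '{"dp":[[0,0,0],[0,0,0],[0,0,0],[0,0,0],[0,0,0],[0,0,0],[0,0,0],[0,0,0]],"delta_rot":[[0,0,0],[0,0,0],[0,0,0],[0,0,0],[0,0,0],[0,0,0],[0,0,0],[0,0,0]]}' 1 40
python3 -m pendant '{"dp":[[0,0,0.012],[0,0,0.024],[-0.03,-0.0025,0.024],[-0.065,-0.005,0.024],[-0.1,-0.008,0.024],[-0.1316,-0.0107,0.024],[-0.1316,-0.0107,0.024],[-0.1316,-0.0107,0.08]],"delta_rot":[[0,0,0],[0,0,0],[0,0,0],[0,0,0],[0,0,0],[0,0,0],[0,0,0],[0,0,0]]}' 1 40
python3 - <<'E'
from h import *
T=down(RK[2],-.35); a=rackpose(-.033,.0778+.06,.020); a[2]=.27; go(a,T)
E
```

```text
clock: 41.0
tcp_pos: [0.5715, -0.2355, 0.128]
eef_rot: [0.0, 0.678, 0.735, 0.0]
ft_force: [-0.6, 1.1, -0.4]
grip_width: 0.0342
grasp_force: 0.0
clock: 42.0
tcp_pos: [0.5719, -0.2357, 0.1288]
eef_rot: [0.001, 0.678, 0.735, 0.001]
ft_force: [-1.2, 0.9, 5.5]
grip_width: 0.0061
grasp_force: 39.6
clock: 43.0
tcp_pos: [0.5044, -0.2399, 0.1664]
eef_rot: [-0.002, 0.678, 0.735, 0.0]
ft_force: [-0.2, 0.8, -0.7]
grip_width: 0.0064
grasp_force: 39.1
dp [0.1302, 0.785, 0.2072] rot [-0.0002, -0.1123, -0.0455]
```

```bash
python3 -m pendant '{"dp":[[0,0,0.1],[0,0.03,0.2],[0.02,0.13,0.2071],[0.05,0.25,0.2071],[0.08,0.37,0.2071],[0.11,0.49,0.2071],[0.125,0.61,0.2071],[0.1302,0.7,0.2071]],"delta_rot":[[0,0,0],[0,0,0],[0,-0.02,-0.01],[0,-0.04,-0.02],[0,-0.06,-0.03],[0,-0.08,-0.04],[0,-0.1,-0.0455],[0,-0.1123,-0.0455]]}' 1 40
python3 -m pendant '{"dp":[[0,0.04,0],[0,0.07,0],[0,0.085,0],[0,0.085,0],[0,0.085,0],[0,0.085,0],[0,0.085,0],[0,0.085,0]],"delta_rot":[[0,0,0],[0,0,0],[0,0,0],[0,0,0],[0,0,0],[0,0,0],[0,0,0],[0,0,0]]}' 1 40
python3 - <<'E'
from h import *
where(); T=down(RK[2],-.35)
for s,out in ((.03,.012),(.012,.008),(.008,.004)): go(rackpose(-.033,.076+s,out),T)
E
```

```text
clock: 44.0
tcp_pos: [0.5706, 0.112, 0.2719]
eef_rot: [0.129, 0.717, 0.674, 0.12]
ft_force: [0.3, 0.3, -0.5]
grip_width: 0.0057
grasp_force: 39.1
clock: 45.0
tcp_pos: [0.5709, 0.1514, 0.2717]
eef_rot: [0.129, 0.718, 0.673, 0.119]
ft_force: [0.5, 0.2, -1.3]
grip_width: 0.0061
grasp_force: 39.1
t 45.0 y,s,out mm [-34.1 208.1  47.2] F y,u,o [ 0.2 -1.4  0. ] w 0.0061
dp [0.004, 0.0019, -0.2161] rot [0.0009, 0.001, 0.0003]
dp [0.0088, 0.0016, -0.2527] rot [0.0009, 0.001, 0.0003]
dp [0.0041, 0.0019, -0.2629] rot [0.0009, 0.001, 0.0003]
```

```bash
python3 -m pendant '{"dp":[[0.001,0,-0.07],[0.002,0,-0.14],[0.004,0.001,-0.2],[0.004,0.0019,-0.2161],[0.007,0.0016,-0.235],[0.0088,0.0016,-0.2527],[0.006,0.0018,-0.258],[0.0041,0.0019,-0.2629]],"delta_rot":[[0,0,0],[0.001,0.001,0],[0.001,0.001,0],[0.001,0.001,0],[0.001,0.001,0],[0.001,0.001,0],[0.001,0.001,0],[0.001,0.001,0]]}' 1 40
python3 -m pendant '{"dp":[[0,0,0],[0,0,0],[0,0,0],[0,0,0],[0,0,0],[0,0,0],[0,0,0],[0,0,0]],"delta_rot":[[0,0,0],[0,0,0],[0,0,0],[0,0,0],[0,0,0],[0,0,0],[0,0,0],[0,0,0]]}' 1 40
python3 - <<'E'
from h import *
held("b3.npz",-.033,.008)
E
```

```text
clock: 46.0
tcp_pos: [0.5732, 0.1527, 0.1407]
eef_rot: [0.127, 0.718, 0.674, 0.12]
ft_force: [0.5, -0.1, 0.3]
grip_width: 0.0061
grasp_force: 39.2
clock: 47.0
tcp_pos: [0.5729, 0.1526, 0.1403]
eef_rot: [0.127, 0.718, 0.674, 0.119]
ft_force: [0.3, -0.8, -0.4]
grip_width: 0.0057
grasp_force: 39.2
t 47.0 y,s,out mm [-32.7  83.9   4. ] F y,u,o [-0.8 -0.5  0.2] w 0.0057
flat back edge: bottom [271.6 179.9] top [268.3 228.9]
176 line 271.6 from 260 [54, 56, 64, 78, 83, 84, 87, 103, 136, 173, 197, 204, 205, 204, 204, 204, 204, 205, 205, 205, 204, 205, 205, 199, 185, 181, 195, 204, 204, 204, 203, 204, 203, 203]
185 line 271.3 from 260 [52, 55, 63, 77, 83, 85, 86, 93, 114, 146, 167, 173, 174, 175, 174, 174, 174, 174, 175, 175, 174, 175, 178, 182, 185, 194, 202, 204, 205, 204, 204, 203, 202, 202]
193 line 270.7 from 260 [54, 54, 62, 76, 83, 86, 86, 87, 86, 84, 79, 71, 78, 92, 99, 101, 101, 101, 102, 102, 103, 105, 104, 97, 96, 141, 189, 204, 204, 204, 203, 203, 203, 199]
201 line 270.2 from 260 [51, 51, 58, 69, 78, 81, 81, 82, 81, 80, 80, 86, 96, 101, 101, 100, 101, 101, 101, 101, 100, 101, 101, 96, 90, 94, 105, 112, 113, 115, 121, 143, 174, 194]
210 line 269.6 from 260 [51, 50, 49, 50, 52, 53, 53, 53, 55, 68, 91, 110, 114, 111, 110, 110, 111, 111, 110, 111, 110, 113, 118, 123, 121, 149, 195, 222, 226, 225, 225, 222, 215, 208]
218 line 269.1 from 260 [52, 50, 50, 51, 53, 54, 54, 54, 58, 72, 87, 94, 96, 97, 98, 98, 98, 100, 100, 100, 100, 102, 103, 107, 116, 147, 185, 199, 201, 201, 201, 204, 205, 205]
226 line 268.5 from 260 [52, 51, 52, 52, 54, 54, 54, 57, 69, 83, 93, 96, 98, 99, 99, 99, 98, 98, 99, 99, 101, 102, 104, 107, 104, 82, 47, 18, 24, 68, 133, 184, 202, 202]
234 line 268.3 from 260 [52, 52, 51, 52, 53, 53, 55, 66, 86, 105, 116, 119, 119, 119, 119, 119, 118, 119, 119, 117, 118, 118, 120, 120, 114, 90, 53, 29, 29, 62, 120, 171, 196, 201]
```

Board 3 is flush and flat as well. Next: lower, ease off, release, retreat.

```bash
python3 -m pendant '{"dp":[[0.0008,0,-0.002],[0.0015,0,-0.004],[0.002,0,-0.006],[0.003,0,-0.008],[0.0035,0,-0.01],[0.0045,0,-0.012],[0.005,0,-0.0145],[0.005,0,-0.0155]],"delta_rot":[[0,0,0],[0,0,0],[0,0,0],[0,0,0],[0,0,0],[0,0,0],[0,0,0],[0,0,0]]}' 1 40
python3 -m pendant '{"dp":[[0,0,0],[0,0,-0.001],[0,0,-0.002],[0,0,-0.002],[0,0,-0.002],[0,0,-0.002],[0,0,-0.002],[0,0,-0.002]],"delta_rot":[[0,0,0],[0,0,0],[0,0,0],[0,0,0],[0,0,0],[0,0,0],[0,0,0],[0,0,0]]}' 1 40
python3 -c "
from h import *
where()"
```

```text
clock: 48.05
tcp_pos: [0.576, 0.1527, 0.1334]
eef_rot: [0.127, 0.718, 0.674, 0.12]
ft_force: [-3.3, 0.4, 7.2]
grip_width: 0.0057
grasp_force: 40.1
clock: 49.05
tcp_pos: [0.5765, 0.1528, 0.1336]
eef_rot: [0.128, 0.718, 0.673, 0.121]
ft_force: [-4.4, -0.2, 10.9]
grip_width: 0.0064
grasp_force: 40.6
t 49.05 y,s,out mm [-32.3  76.5   5.1] F y,u,o [-0.4 11.8 -0.4] w 0.0064
```

```bash
python3 -m pendant '{"dp":[[-0.001,0,0.003],[-0.001,0,0.003],[-0.001,0,0.003],[-0.001,0,0.003],[-0.001,0,0.003],[-0.001,0,0.003],[-0.001,0,0.003],[-0.001,0,0.003]],"delta_rot":[[0,0,0],[0,0,0],[0,0,0],[0,0,0],[0,0,0],[0,0,0],[0,0,0],[0,0,0]]}' 1 40
python3 -m pendant '{"dp":[[0,0,0],[0,0,0],[0,0,0],[0,0,0],[0,0,0],[0,0,0],[0,0,0],[0,0,0]],"delta_rot":[[0,0,0],[0,0,0],[0,0,0],[0,0,0],[0,0,0],[0,0,0],[0,0,0],[0,0,0]]}' 0.3 40
python3 -m pendant '{"dp":[[-0.01,0,0.03],[-0.02,0,0.06],[-0.03,0,0.09],[-0.05,0,0.14],[-0.07,0,0.2],[-0.09,0,0.26],[-0.09,0,0.27],[-0.09,0,0.27]],"delta_rot":[[0,0,0],[0,0,0],[0,0,0],[0,0,0],[0,0,0],[0,0,0],[0,0,0],[0,0,0]]}' 0.3 40
python3 - <<'E'
from h import *
check("rack8.npz",-.032); go([.5776,-.301,.23],down(ST[2]))
E
```

```text
clock: 50.05
tcp_pos: [0.575, 0.1527, 0.1331]
eef_rot: [0.127, 0.718, 0.674, 0.119]
ft_force: [-0.9, 0.8, 4.9]
grip_width: 0.0064
grasp_force: 39.8
clock: 51.05
tcp_pos: [0.5749, 0.1526, 0.133]
eef_rot: [0.127, 0.718, 0.674, 0.119]
ft_force: [-0.3, 0.2, -0.2]
grip_width: 0.0295
grasp_force: 0.0
clock: 52.05
tcp_pos: [0.5299, 0.1527, 0.2684]
eef_rot: [0.127, 0.718, 0.674, 0.12]
ft_force: [0.1, 0.3, 0.8]
grip_width: 0.03
grasp_force: 0.0
s 0.11 out 0 [268.1 193.4]
s 0.11 out 0.008 [277.  193.4]
s 0 out 0 [270.2 171.7]
s 0 out 0.014 [281.7 171.7]
s 0 out 0.02 [286.6 171.7]
187 254 [49, 48, 48, 48, 47, 48, 47, 47, 46, 46, 44, 49, 70, 116, 162, 183, 187, 187, 187, 186, 185, 174, 151, 123, 87, 53, 35, 55, 103, 153, 184, 188, 169, 128, 92, 81, 80, 80, 80, 80, 80, 80, 79, 79]
193 254 [47, 48, 47, 48, 48, 47, 48, 48, 46, 45, 44, 48, 69, 115, 160, 182, 187, 187, 183, 173, 163, 158, 132, 101, 84, 90, 107, 122, 148, 176, 188, 185, 165, 126, 91, 80, 79, 79, 79, 79, 79, 79, 79, 78]
199 254 [47, 47, 49, 48, 48, 48, 48, 49, 48, 48, 48, 50, 69, 115, 159, 182, 187, 187, 186, 187, 185, 171, 140, 111, 115, 152, 181, 190, 190, 189, 189, 185, 165, 123, 89, 79, 79, 78, 78, 78, 78, 78, 77, 78]
dp [0.0962, -0.9071, -0.0747] rot [-0.001, 0.1112, 0.0457]
```

Board 3 is seated flat. Board 4.

```bash
python3 -m pendant '{"dp":[[0.01,-0.1,0],[0.02,-0.22,-0.02],[0.035,-0.34,-0.03],[0.05,-0.46,-0.04],[0.06,-0.58,-0.05],[0.075,-0.7,-0.06],[0.09,-0.81,-0.07],[0.0962,-0.9071,-0.0747]],"delta_rot":[[0,0.014,0.005],[0,0.028,0.01],[0,0.042,0.015],[0,0.056,0.02],[0,0.07,0.03],[-0.001,0.085,0.04],[-0.001,0.1,0.0457],[-0.001,0.1112,0.0457]]}' 0.2 40
python3 -m pendant '{"dp":[[0,0,0],[0,0,0],[0,0,0],[0,0,0],[0,0,0],[0,0,0],[0,0,0],[0,0,0]],"delta_rot":[[0,0,0],[0,0,0],[0,0,0],[0,0,0],[0,0,0],[0,0,0],[0,0,0],[0,0,0]]}' 0.2 40
python3 - <<'E'
from h import *
go([.5776,-.301,.128],down(ST[2]))
E
```

```text
clock: 53.1
tcp_pos: [0.5775, -0.303, 0.2277]
eef_rot: [-0.002, 0.678, 0.735, -0.0]
ft_force: [1.4, 0.4, 0.1]
grip_width: 0.0341
grasp_force: 0.0
clock: 54.1
tcp_pos: [0.5779, -0.301, 0.2306]
eef_rot: [0.0, 0.678, 0.735, 0.0]
ft_force: [-0.6, 0.2, -0.4]
grip_width: 0.0342
grasp_force: 0.0
dp [-0.0007, -0.0001, -0.2053] rot [-0.0001, 0.0003, -0.0]
```

```bash
python3 -m pendant '{"dp":[[0,0,-0.05],[0,0,-0.09],[0,0,-0.12],[0,0,-0.15],[0,0,-0.18],[0,0,-0.195],[0,0,-0.205],[0,0,-0.205]],"delta_rot":[[0,0,0],[0,0,0],[0,0,0],[0,0,0],[0,0,0],[0,0,0],[0,0,0],[0,0,0]]}' 0.2 40
python3 -m pendant '{"dp":[[0,0,0],[0,0,0],[0,0,0],[0,0,0],[0,0,0],[0,0,0],[0,0,0],[0,0,0]],"delta_rot":[[0,0,0],[0,0,0],[0,0,0],[0,0,0],[0,0,0],[0,0,0],[0,0,0],[0,0,0]]}' 1 40
python3 -m pendant '{"dp":[[0,0,0.012],[0,0,0.024],[-0.03,-0.0025,0.024],[-0.065,-0.005,0.024],[-0.1,-0.008,0.024],[-0.1316,-0.0107,0.024],[-0.1316,-0.0107,0.024],[-0.1316,-0.0107,0.08]],"delta_rot":[[0,0,0],[0,0,0],[0,0,0],[0,0,0],[0,0,0],[0,0,0],[0,0,0],[0,0,0]]}' 1 40
python3 - <<'E'
from h import *
T=down(RK[2],-.35); a=rackpose(-.099,.0778+.06,.020); a[2]=.27; go(a,T)
E
```

```text
clock: 55.1
tcp_pos: [0.578, -0.3009, 0.128]
eef_rot: [0.0, 0.678, 0.735, 0.0]
ft_force: [0.1, -0.9, -0.1]
grip_width: 0.0341
grasp_force: 0.0
clock: 56.1
tcp_pos: [0.5783, -0.3011, 0.1288]
eef_rot: [0.001, 0.678, 0.735, 0.0]
ft_force: [-0.9, 0.4, 6.0]
grip_width: 0.0061
grasp_force: 39.6
clock: 57.1
tcp_pos: [0.5109, -0.3052, 0.1662]
eef_rot: [-0.002, 0.678, 0.735, 0.0]
ft_force: [2.2, -0.2, -1.5]
grip_width: 0.0062
grasp_force: 39.1
dp [0.1089, 0.7839, 0.2076] rot [-0.0003, -0.1123, -0.0455]
```

```bash
python3 -m pendant '{"dp":[[0,0,0.1],[0,0.03,0.2],[0.015,0.13,0.2071],[0.04,0.25,0.2071],[0.06,0.37,0.2071],[0.09,0.49,0.2071],[0.1,0.61,0.2071],[0.1089,0.7,0.2071]],"delta_rot":[[0,0,0],[0,0,0],[0,-0.02,-0.01],[0,-0.04,-0.02],[0,-0.06,-0.03],[0,-0.08,-0.04],[0,-0.1,-0.0455],[0,-0.1123,-0.0455]]}' 1 40
python3 -m pendant '{"dp":[[0,0.04,0],[0,0.07,0],[0,0.085,0],[0,0.085,0],[0,0.085,0],[0,0.085,0],[0,0.085,0],[0,0.085,0]],"delta_rot":[[0,0,0],[0,0,0],[0,0,0],[0,0,0],[0,0,0],[0,0,0],[0,0,0],[0,0,0]]}' 1 40
python3 - <<'E'
from h import *
where(); T=down(RK[2],-.35)
for s,out in ((.03,.012),(.012,.008),(.008,.004)): go(rackpose(-.099,.076+s,out),T)
E
```

```text
clock: 58.1
tcp_pos: [0.5662, 0.0465, 0.272]
eef_rot: [0.129, 0.717, 0.674, 0.12]
ft_force: [0.6, -0.3, -0.9]
grip_width: 0.0063
grasp_force: 39.1
clock: 59.1
tcp_pos: [0.5666, 0.0859, 0.2716]
eef_rot: [0.129, 0.718, 0.673, 0.119]
ft_force: [0.4, -1.5, -1.3]
grip_width: 0.0059
grasp_force: 39.2
t 59.1 y,s,out mm [-99.7 208.   47.1] F y,u,o [-1.4 -1.4  0. ] w 0.0059
dp [0.0041, 0.0011, -0.216] rot [0.001, 0.001, 0.0003]
dp [0.0089, 0.0008, -0.2525] rot [0.001, 0.001, 0.0003]
dp [0.0042, 0.0011, -0.2628] rot [0.001, 0.001, 0.0003]
```

```bash
python3 -m pendant '{"dp":[[0.001,0,-0.07],[0.002,0,-0.14],[0.004,0.001,-0.2],[0.004,0.0011,-0.2161],[0.007,0.0008,-0.235],[0.0089,0.0008,-0.2527],[0.006,0.001,-0.258],[0.0042,0.0011,-0.2629]],"delta_rot":[[0,0,0],[0.001,0.001,0],[0.001,0.001,0],[0.001,0.001,0],[0.001,0.001,0],[0.001,0.001,0],[0.001,0.001,0],[0.001,0.001,0]]}' 1 40
python3 -m pendant '{"dp":[[0,0,0],[0,0,0],[0,0,0],[0,0,0],[0,0,0],[0,0,0],[0,0,0],[0,0,0]],"delta_rot":[[0,0,0],[0,0,0],[0,0,0],[0,0,0],[0,0,0],[0,0,0],[0,0,0],[0,0,0]]}' 1 40
python3 - <<'E'
from h import *
held("b4.npz",-.099,.008)
E
python3 -m pendant '{"dp":[[0.0008,0,-0.002],[0.0015,0,-0.004],[0.002,0,-0.006],[0.003,0,-0.008],[0.0035,0,-0.01],[0.0045,0,-0.012],[0.005,0,-0.0145],[0.005,0,-0.0155]],"delta_rot":[[0,0,0],[0,0,0],[0,0,0],[0,0,0],[0,0,0],[0,0,0],[0,0,0],[0,0,0]]}' 1 40
python3 -m pendant '{"dp":[[0,0,0],[0,0,-0.001],[0,0,-0.002],[0,0,-0.002],[0,0,-0.002],[0,0,-0.002],[0,0,-0.002],[0,0,-0.002]],"delta_rot":[[0,0,0],[0,0,0],[0,0,0],[0,0,0],[0,0,0],[0,0,0],[0,0,0],[0,0,0]]}' 1 40
python3 -c "
from h import *
where()"
```

```text
clock: 60.1
tcp_pos: [0.5691, 0.0868, 0.1407]
eef_rot: [0.127, 0.718, 0.674, 0.12]
ft_force: [1.2, 0.5, -0.1]
grip_width: 0.0061
grasp_force: 39.2
clock: 61.1
tcp_pos: [0.5688, 0.0868, 0.1402]
eef_rot: [0.127, 0.718, 0.674, 0.119]
ft_force: [0.3, 0.2, -0.7]
grip_width: 0.0061
grasp_force: 39.2
t 61.1 y,s,out mm [-98.7  83.9   4. ] F y,u,o [ 0.2 -0.8  0. ] w 0.0061
flat back edge: bottom [271.6 179.9] top [268.2 229. ]
176 line 271.6 from 260 [53, 57, 66, 78, 83, 91, 118, 156, 187, 204, 211, 211, 210, 210, 210, 210, 210, 210, 211, 211, 211, 210, 204, 195, 192, 202, 208, 209, 209, 211, 210, 210, 210, 210]
185 line 271.2 from 260 [54, 55, 63, 75, 82, 90, 113, 150, 182, 202, 207, 208, 207, 206, 207, 206, 207, 207, 208, 207, 208, 207, 202, 196, 196, 204, 207, 207, 207, 208, 207, 208, 207, 208]
193 line 270.7 from 260 [53, 54, 62, 74, 83, 83, 84, 86, 85, 84, 78, 70, 78, 94, 101, 103, 104, 105, 105, 106, 106, 108, 109, 100, 98, 143, 190, 207, 208, 207, 207, 206, 207, 202]
201 line 270.1 from 260 [52, 51, 51, 53, 57, 58, 58, 58, 60, 68, 79, 92, 100, 104, 105, 105, 105, 105, 104, 105, 105, 10
[... 455 characters left out ...]
, 44, 47, 50, 53, 54, 54, 56, 69, 84, 95, 99, 101, 102, 102, 102, 103, 104, 104, 105, 105, 106, 108, 111, 106, 82, 45, 17, 24, 71, 137, 189, 205, 194]
234 line 268.2 from 260 [86, 85, 77, 62, 54, 53, 57, 66, 85, 102, 111, 113, 113, 113, 113, 114, 114, 113, 114, 114, 115, 116, 116, 117, 111, 89, 54, 29, 31, 68, 131, 184, 207, 212]
clock: 62.15
tcp_pos: [0.5718, 0.0868, 0.1334]
eef_rot: [0.128, 0.718, 0.674, 0.12]
ft_force: [-2.7, 0.3, 7.9]
grip_width: 0.006
grasp_force: 40.3
clock: 63.15
tcp_pos: [0.5724, 0.0868, 0.1336]
eef_rot: [0.128, 0.718, 0.674, 0.12]
ft_force: [-4.5, 0.0, 11.4]
grip_width: 0.0062
grasp_force: 40.7
t 63.15 y,s,out mm [-98.5  76.4   5.1] F y,u,o [-0.2 12.2 -0.3] w 0.0062
```

```bash
python3 -m pendant '{"dp":[[-0.001,0,0.003],[-0.001,0,0.003],[-0.001,0,0.003],[-0.001,0,0.003],[-0.001,0,0.003],[-0.001,0,0.003],[-0.001,0,0.003],[-0.001,0,0.003]],"delta_rot":[[0,0,0],[0,0,0],[0,0,0],[0,0,0],[0,0,0],[0,0,0],[0,0,0],[0,0,0]]}' 1 40
python3 -m pendant '{"dp":[[0,0,0],[0,0,0],[0,0,0],[0,0,0],[0,0,0],[0,0,0],[0,0,0],[0,0,0]],"delta_rot":[[0,0,0],[0,0,0],[0,0,0],[0,0,0],[0,0,0],[0,0,0],[0,0,0],[0,0,0]]}' 0.3 40
python3 -m pendant '{"dp":[[-0.01,0,0.03],[-0.02,0,0.06],[-0.03,0,0.09],[-0.05,0,0.14],[-0.07,0,0.2],[-0.09,0,0.26],[-0.09,0,0.29],[-0.09,0,0.29]],"delta_rot":[[0,0,0],[0,0,0],[0,0,0],[0,0,0],[0,0,0],[0,0,0],[0,0,0],[0,0,0]]}' 0.3 40
python3 - <<'E'
from h import *
check("rack9.npz",-.098)
for n in("top","side"):
    im=snapshot(n); c=get_calibration(n); 
    m,l,b=blobs(im,(24,150,90),(34,255,255),40)
    for x in b:
        ys,xs=np.where(l==x[3]); (cx,cy),(w,h_),a=cv2.minAreaRect(np.c_[xs,ys].astype(np.float32)); print(n,x[0],x[1],hit(c,x[1],.018).round(3),(w,h_,a))
d=np.load("rack9.npz"); cv2.imwrite("pics/w9.png",cv2.resize(d["im"][:,:,::-1],(800,600),interpolation=cv2.INTER_CUBIC))
E
```

```text
clock: 64.15
tcp_pos: [0.5709, 0.0868, 0.1332]
eef_rot: [0.127, 0.718, 0.674, 0.119]
ft_force: [-0.9, 0.0, 5.7]
grip_width: 0.0061
grasp_force: 39.9
clock: 65.15
tcp_pos: [0.5707, 0.0868, 0.133]
eef_rot: [0.127, 0.718, 0.674, 0.119]
ft_force: [-1.5, -0.4, 0.1]
grip_width: 0.0296
grasp_force: 0.0
clock: 66.15
tcp_pos: [0.5265, 0.0868, 0.2797]
eef_rot: [0.128, 0.718, 0.673, 0.12]
ft_force: [-0.1, -0.3, 0.4]
grip_width: 0.0299
grasp_force: 0.0
s 0.11 out 0 [263.  190.7]
s 0.11 out 0.008 [271.7 190.7]
s 0 out 0 [266.2 170.2]
s 0 out 0.014 [277.4 170.2]
s 0 out 0.02 [282.2 170.2]
184 248 [47, 47, 46, 46, 43, 40, 39, 38, 39, 39, 38, 38, 44, 67, 117, 164, 186, 189, 188, 188, 188, 184, 166, 136, 119, 102, 71, 40, 39, 76, 127, 166, 178, 172, 154, 114, 82, 78, 79, 78, 79, 79, 79, 78]
190 248 [47, 48, 48, 47, 48, 50, 53, 54, 55, 53, 48, 44, 46, 67, 115, 162, 184, 189, 188, 184, 172, 158, 152, 130, 108, 91, 69, 56, 70, 111, 158, 185, 193, 188, 160, 107, 61, 49, 50, 51, 50, 48, 46, 45]
196 248 [81, 80, 81, 80, 81, 79, 80, 80, 79, 79, 78, 74, 65, 72, 114, 161, 184, 189, 188, 188, 188, 184, 166, 129, 104, 101, 130, 170, 190, 192, 192, 192, 191, 185, 157, 102, 50, 40, 39, 41, 40, 40, 41, 40]
top 1073 [518.1, 251.7] [[ 0.452 -0.712  0.018]] (58.99999237060547, 28.999996185302734, -0.0)
top 475 [269.7, 267.7] [[ 0.407 -0.02   0.018]] (6.2739667892456055, 78.46531677246094, 86.49646759033203)
side 127 [181.5, 218.6] [[0.392 0.166 0.018]] (20.50609588623047, 6.363960266113281, 45.0)
side 368 [238.1, 271.6] [[ 0.408 -0.064  0.018]] (51.83070755004883, 7.367671489715576, 43.2642936706543)
```

View pics/w9.png

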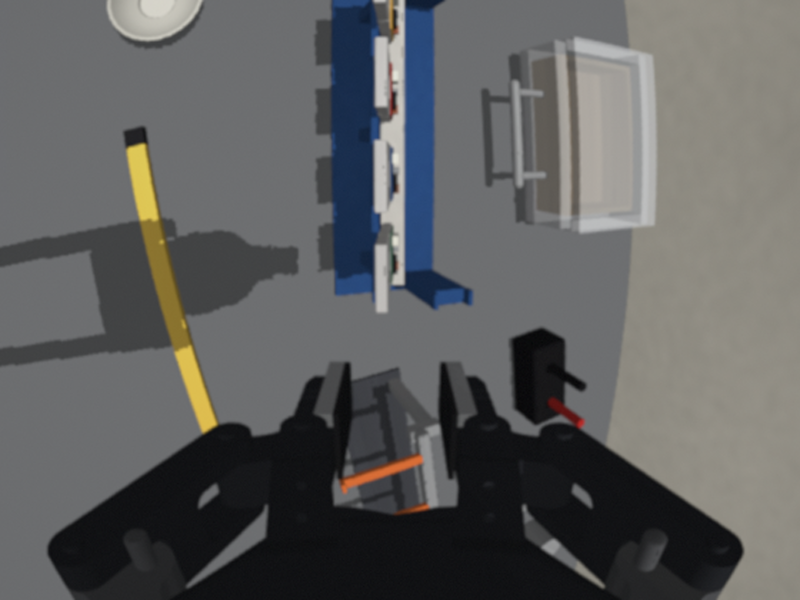

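All four boards stand flat in line on the rack (enlarged columns 375–400). The bar has been knocked nearer the robot, with its far black end at (135,137) in the enlarged wrist view.

Run:
```python
from h import *
d=np.load("rack9.npz"); im=d["im"]; c=dict(extrinsics=d["E"],intrinsics=d["K"])
m,l,b=blobs(im,(20,110,60),(36,255,255),100)
for x in b: print(x)
m[:, :80]=0
ys,xs=np.where(m>0); k=(xs<165)&(ys<300); W=hit(c,np.c_[xs,ys][k],.012,True)
a=np.polyfit(W[:,1],W[:,0],1); print("x=",a,"yaw",-np.arctan(a[0]),"y range",W[:,1].min(),W[:,1].max(),"resid",np.std(W[:,0]-np.polyval(a,W[:,1])))
e=hit(c,[[135*.7,128*.7]],.012,True); print("black end",e)
go([.415,.06,.30],down(-np.arctan(a[0])))
```

```text
(np.int32(2984), [117.2, 198.7], [89, 100, 64, 204], 4)
x= [-0.06669054  0.40266216] yaw 0.06659192697484044 y range -0.08900236145038795 0.19972107104666137 resid 0.005856254182758155
black end [[0.38998044 0.21338588 0.012     ]]
dp [-0.2204, -0.0535, 0.047] rot [-0.0001, 0.1107, 0.0412]
```

```bash
python3 -m pendant '{"dp":[[-0.05,0,0.01],[-0.1,0.01,0.03],[-0.15,0.02,0.05],[-0.2,0.02,0.05],[-0.24,0.02,0.05],[-0.24,0.02,0.05],[-0.24,0.02,0.05],[-0.24,0.02,0.05]],"delta_rot":[[0,0.02,0.01],[0,0.04,0.02],[0,0.06,0.03],[0,0.08,0.0412],[0,0.1,0.0412],[0,0.1107,0.0412],[0,0.1107,0.0412],[0,0.1107,0.0412]]}' 0 60
python3 - <<'E'
from h import *
c=get_calibration("wrist"); im=snapshot("wrist"); np.savez("bar.npz",im=im,E=c["extrinsics"],K=c["intrinsics"]); cv2.imwrite("pics/bar.png",cv2.resize(im[:,:,::-1],(800,600)))
hsv=cv2.cvtColor(im,cv2.COLOR_RGB2HSV); m=cv2.inRange(hsv,(20,110,60),(36,255,255)); n,l,st,ce=cv2.connectedComponentsWithStats(m); i=1+np.argmax(st[1:,4]); print(st[i],ce[i])
ys,xs=np.where(l==i)
C=[]
for r in range(ys.min()+3,ys.max()-3,6):
    q=xs[ys==r]; C.append((q.min()-.5,q.max()+.5,r))
C=np.array(C); A=hit(c,C[:,[0,2]],.018,True); B=hit(c,C[:,[1,2]],.018,True)
M=(A+B)/2; a=np.polyfit(M[:,1],M[:,0],1); print("width",np.linalg.norm(A-B,axis=1).round(4)); print("line",a,"yaw",-np.arctan(a[0]),M[[0,-1]].round(4))
print("yellow end",hit(c,[[ce[i][0],ys.min()]],.018,True)); s=readout.observe();print(s["tcp_pos"])
E
```

```text
clock: 67.3
tcp_pos: [0.4061, 0.0968, 0.3024]
eef_rot: [0.0, 0.683, 0.73, 0.001]
ft_force: [-0.1, 0.5, -0.3]
grip_width: 0.0429
grasp_force: 0.0
[ 263   93   13  212 2565] [269.40818713 194.91461988]
width [0.0179 0.0179 0.018  0.018  0.018  0.0181 0.0181 0.0182 0.0182 0.0183
 0.0183 0.0184 0.0185 0.0171 0.0172 0.0173 0.0173 0.0174 0.0175 0.0176
 0.0177 0.0178 0.0179 0.0181 0.0182 0.0168 0.0184 0.017  0.0172 0.0173
 0.0175 0.0176 0.0178 0.018  0.0181]
line [-0.06654946  0.40255711] yaw 0.06645147487224713 [[ 0.3896  0.195   0.018 ]
 [ 0.4104 -0.1235  0.018 ]]
yellow end [[0.38989867 0.19922849 0.018     ]]
[0.40594344 0.0967737  0.30258217]
```

View pics/bar.png

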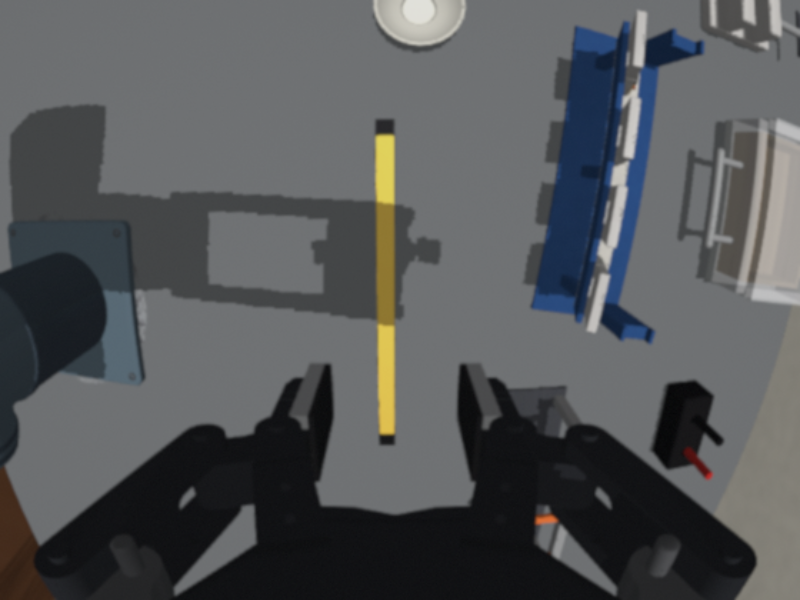

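The bar is fully visible, from enlarged (385,120) to (387,444); its centre is about (0.400, 0.034), yaw 0.066.

Run:
```python
from h import *
d=np.load("bar.npz"); c=dict(extrinsics=d["E"],intrinsics=d["K"]); print(hit(c,[[269.4,92.5],[270,304.5]],.018,True))
T=down(.0665); go([.4003,.034,.10],T); go([.4003,.034,.0035],T)
```

```text
[[ 0.38984148  0.19993138  0.018     ]
 [ 0.41096742 -0.13247467  0.018     ]]
dp [-0.0113, -0.1255, -0.4052] rot [-0.0002, 0.0007, -0.0001]
dp [-0.0113, -0.1255, -0.5982] rot [-0.0002, 0.0007, -0.0001]
```

```bash
python3 -m pendant '{"dp":[[-0.006,-0.06,-0.08],[-0.0113,-0.1255,-0.16],[-0.0113,-0.1255,-0.26],[-0.0113,-0.1255,-0.36],[-0.0113,-0.1255,-0.44],[-0.0113,-0.1255,-0.5],[-0.0113,-0.1255,-0.55],[-0.0113,-0.1255,-0.57]],"delta_rot":[[0,0,0],[0,0.0007,0],[0,0.0007,0],[0,0.0007,0],[0,0.0007,0],[0,0.0007,0],[0,0.0007,0],[0,0.0007,0]]}' 0 60
python3 -m pendant '{"dp":[[0,0,-0.01],[0,0,-0.02],[0,0,-0.028],[0,0,-0.028],[0,0,-0.028],[0,0,-0.028],[0,0,-0.028],[0,0,-0.028]],"delta_rot":[[0,0,0],[0,0,0],[0,0,0],[0,0,0],[0,0,0],[0,0,0],[0,0,0],[0,0,0]]}' 0 60
python3 -m pendant '{"dp":[[0,0,0],[0,0,0],[0,0,0],[0,0,0],[0,0,0],[0,0,0],[0,0,0],[0,0,0]],"delta_rot":[[0,0,0],[0,0,0],[0,0,0],[0,0,0],[0,0,0],[0,0,0],[0,0,0],[0,0,0]]}' 1 60
python3 -m pendant '{"dp":[[0,0,0.02],[0,0,0.05],[0,0,0.1],[0,0,0.15],[0,0,0.2],[0,0,0.25],[0,0,0.3],[0,0,0.3]],"delta_rot":[[0,0,0],[0,0,0],[0,0,0],[0,0,0],[0,0,0],[0,0,0],[0,0,0],[0,0,0]]}' 1 60
```

```text
clock: 68.35
tcp_pos: [0.3993, 0.0341, 0.0169]
eef_rot: [-0.001, 0.683, 0.73, -0.0]
ft_force: [-0.3, -0.9, 0.3]
grip_width: 0.0429
grasp_force: 0.0
clock: 69.35
tcp_pos: [0.4001, 0.034, 0.004]
eef_rot: [-0.0, 0.683, 0.73, 0.0]
ft_force: [-0.3, -0.5, 0.0]
grip_width: 0.0428
grasp_force: 0.0
clock: 70.35
tcp_pos: [0.4001, 0.034, 0.004]
eef_rot: [-0.0, 0.683, 0.73, 0.0]
ft_force: [-0.4, -0.5, -0.4]
grip_width: -0.0002
grasp_force: 0.0
clock: 71.35
tcp_pos: [0.4016, 0.0338, 0.1562]
eef_rot: [0.002, 0.683, 0.73, 0.002]
ft_force: [0.2, -0.2, 0.1]
grip_width: 0.0001
grasp_force: 0.0
```

The gripper closed on nothing, so the bar may have been knocked just then. Look again.

Run:
```python
from h import *
c=get_calibration("wrist"); im=snapshot("wrist"); np.savez("bar2.npz",im=im,E=c["extrinsics"],K=c["intrinsics"])
t=snapshot("side")
cv2.imwrite("pics/bar2.png",np.hstack([cv2.resize(im[:,:,::-1],(400,300)),cv2.resize(t[:,:,::-1],(400,300))]))
```

```text
(no output)
```

View pics/bar2.png

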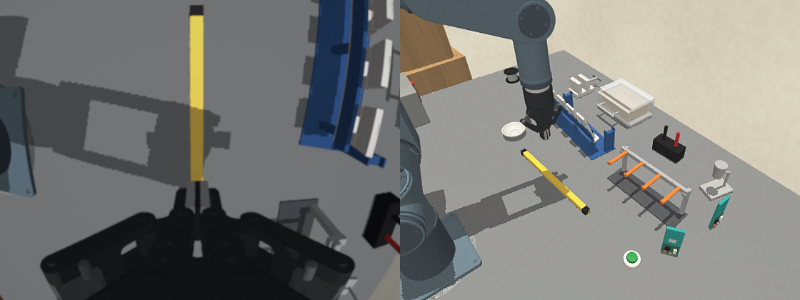

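```bash
cat >> h.py <<'E'
def bar(f,z=.018):
    c=get_calibration("wrist"); im=snapshot("wrist"); np.savez(f,im=im,E=c["extrinsics"],K=c["intrinsics"]); return bar0(c,im,z)
def bar0(c,im,z=.018):
    hsv=cv2.cvtColor(im,cv2.COLOR_RGB2HSV); m=cv2.inRange(hsv,(20,110,60),(36,255,255)); n,l,st,ce=cv2.connectedComponentsWithStats(m); i=1+np.argmax(st[1:,4]); print(st[i],ce[i])
    ys,xs=np.where(l==i); C=[]
    for r in range(ys.min()+4,ys.max()-4,10):
        q=xs[ys==r]; C.append((q.min()-.5,q.max()+.5,r))
    C=np.array(C); A=hit(c,C[:,[0,2]],z,True); B=hit(c,C[:,[1,2]],z,True); M=(A+B)/2; a=np.polyfit(M[:,1],M[:,0],1)
    print("width",np.linalg.norm(A-B,axis=1).round(4)); print("line",a.round(4),"yaw",-np.arctan(a[0]),M[[0,-1]].round(4))
    print("ends",hit(c,[[xs[ys<ys.min()+3].mean(),ys.min()-.5],[xs[ys>ys.max()-3].mean(),ys.max()+.5]],z,True).round(4))
E
python3 - <<'E'
from h import *
d=np.load("bar2.npz"); bar0(dict(extrinsics=d["E"],intrinsics=d["K"]),d["im"])
for n in("top","side"):
    im=snapshot(n); c=get_calibration(n); m,l,b=blobs(im,(20,120,60),(36,255,255),40)
    for x in b: print(n,x[:3],hit(c,x[1],.014).round(3))
print(readout.observe()["tcp_pos"])
E
```

```text
[ 265   21   20  233 4373] [274.98513606 135.09581523]
width [0.0188 0.0178 0.0187 0.0177 0.0177 0.0177 0.0178 0.0178 0.0178 0.0179
 0.0179 0.018  0.0181 0.0182 0.0183 0.0184 0.0186 0.0187 0.0189 0.019
 0.0182 0.0174 0.0176]
line [-0.0674  0.4028] yaw 0.06730816573888096 [[ 0.3894  0.194   0.018 ]
 [ 0.4043 -0.0249  0.018 ]]
ends [[ 0.3894  0.1986  0.018 ]
 [ 0.4051 -0.0346  0.018 ]]
top (np.int32(1259), [514.5, 251.9], [483, 237, 62, 30]) [[ 0.452 -0.704  0.014]]
top (np.int32(274), [288.2, 266.4], [268, 262, 41, 10]) [[ 0.411 -0.072  0.014]]
top (np.int32(100), [547.7, 359.6], [535, 358, 25, 6]) [[ 0.159 -0.777  0.014]]
side (np.int32(1150), [216.3, 253.1], [172, 211, 88, 86]) [[0.401 0.016 0.014]]
[0.39924496 0.03420166 0.15316038]
```

The bar is exactly where I measured it, so the pads closed above it: they sit 19 mm behind the tip and the bar is only 18 mm high. Retry lower, with the tips at bench level.

```bash
python3 -m pendant '{"dp":[[0,0,0],[0,0,-0.05],[0,0,-0.1],[0,0,-0.15],[0,0,-0.2],[0,0,-0.25],[0,0,-0.25],[0,0,-0.25]],"delta_rot":[[0,0,0],[0,0,0],[0,0,0],[0,0,0],[0,0,0],[0,0,0],[0,0,0],[0,0,0]]}' 0.3 60
python3 - <<'E'
from h import *
go([.4003,.034,.0005],down(.0665)); print(readout.observe()["grip_width"])
E
```

```text
clock: 72.55
tcp_pos: [0.4004, 0.034, 0.0293]
eef_rot: [-0.0, 0.683, 0.73, 0.0]
ft_force: [0.3, -0.5, -0.1]
grip_width: 0.0301
grasp_force: 0.0
dp [-0.0001, 0.0, -0.0577] rot [-0.0002, 0.0001, -0.0]
0.03014852529199947
```

```bash
python3 -m pendant '{"dp":[[0,0,-0.015],[0,0,-0.03],[0,0,-0.04],[0,0,-0.05],[0,0,-0.054],[0,0,-0.0577],[0,0,-0.0577],[0,0,-0.0577]],"delta_rot":[[0,0,0],[0,0,0],[0,0,0],[0,0,0],[0,0,0],[0,0,0],[0,0,0],[0,0,0]]}' 0.3 60
python3 -m pendant '{"dp":[[0,0,0],[0,0,0],[0,0,0],[0,0,0],[0,0,0],[0,0,0],[0,0,0],[0,0,0]],"delta_rot":[[0,0,0],[0,0,0],[0,0,0],[0,0,0],[0,0,0],[0,0,0],[0,0,0],[0,0,0]]}' 0.64 60
```

```text
clock: 73.55
tcp_pos: [0.4002, 0.034, 0.0002]
eef_rot: [-0.0, 0.683, 0.73, 0.0]
ft_force: [-0.5, -0.3, 0.4]
grip_width: 0.0299
grasp_force: 0.0
clock: 74.55
tcp_pos: [0.4001, 0.034, 0.0001]
eef_rot: [-0.0, 0.683, 0.73, 0.0]
ft_force: [-0.2, -0.5, -0.2]
grip_width: 0.0154
grasp_force: 0.0
```

```bash
python3 -m pendant '{"dp":[[0,0,0],[0,0,0],[0,0,0],[0,0,0],[0,0,0],[0,0,0],[0,0,0],[0,0,0]],"delta_rot":[[0,0,0],[0,0,0],[0,0,0],[0,0,0],[0,0,0],[0,0,0],[0,0,0],[0,0,0]]}' 0.8 60
python3 - <<'E'
from h import *
im=snapshot("side"); c=get_calibration("side"); p=proj(c,[[.40,.034,.03]])[0].astype(int); print(p)
a=im[p[1]-50:p[1]+50,p[0]-60:p[0]+60,::-1]
cv2.imwrite("pics/cl.png",cv2.resize(a,(720,600),interpolation=cv2.INTER_CUBIC))
E
```

```text
clock: 75.55
tcp_pos: [0.4001, 0.0341, 0.0001]
eef_rot: [-0.0, 0.683, 0.73, 0.0]
ft_force: [0.1, 0.1, 0.3]
grip_width: 0.0084
grasp_force: 0.0
[211 244]
```

View pics/cl.png

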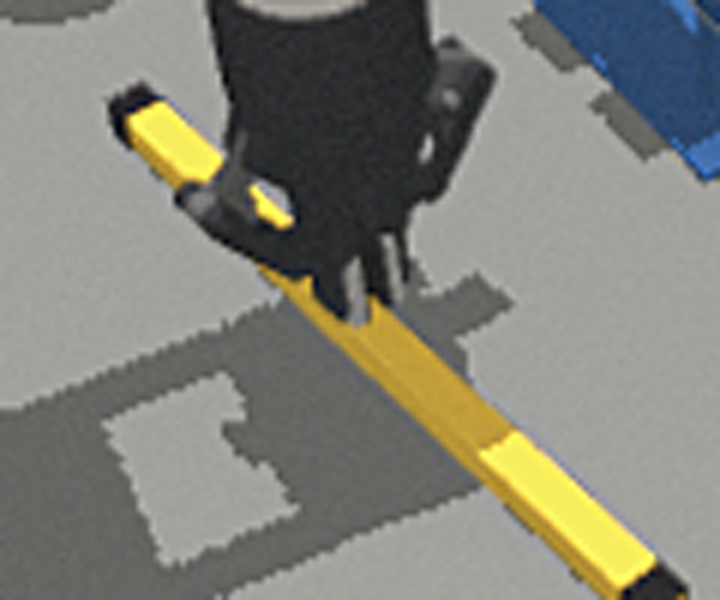

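The fingertips appear to sit on or above the bar's top rather than beside it. Check the true tip against the wrist camera numerically.

Run:
```python
from h import *
s=readout.observe(); q=s["eef_rot"]; r=R.from_quat([q[1],q[2],q[3],q[0]]); P=np.array(s["tcp_pos"])
c=get_calibration("wrist"); im=snapshot("wrist"); np.savez("bar3.npz",im=im,E=c["extrinsics"],K=c["intrinsics"])
for z in (0,-.01,-.019,-.03): print("wrist tool z",z,[proj(c,P+r.apply([x,0,z]),True)[0].round(1).tolist() for x in(-.011,0,.011)])
cs=get_calibration("side")
for z in (0,-.01,-.019,-.03): print("side",z,[((proj(cs,P+r.apply([0,y,z]))[0]-[151,194])*6).round(0).tolist() for y in(-.006,.006)])
bc=[((proj(cs,place([.4003,.0337,.0665],[[x,0,z]]))[0]-[151,194])*6).round(0).tolist() for x in (-.009,.009) for z in (0,.018)]; print("bar section",bc)
print(im[225:300:5,276].tolist())
```

```text
wrist tool z 0 [[277.2, 262.6], [277.3, 245.4], [277.3, 227.5]]
wrist tool z -0.01 [[277.3, 270.4], [277.3, 252.6], [277.3, 233.9]]
wrist tool z -0.019 [[277.4, 278.2], [277.4, 259.7], [277.4, 240.2]]
wrist tool z -0.03 [[277.4, 288.6], [277.4, 269.4], [277.5, 249.0]]
side 0 [[357.0, 360.0], [382.0, 344.0]]
side -0.01 [[355.0, 343.0], [380.0, 327.0]]
side -0.019 [[352.0, 327.0], [377.0, 312.0]]
side -0.03 [[349.0, 308.0], [374.0, 293.0]]
bar section [[352.0, 364.0], [347.0, 333.0], [389.0, 341.0], [385.0, 310.0]]
[[140, 116, 47], [140, 117, 48], [140, 116, 47], [139, 116, 47], [140, 117, 48], [140, 116, 47], [139, 116, 47], [140, 116, 47], [139, 116, 47], [140, 116, 47], [139, 117, 47], [140, 116, 47], [140, 116, 47], [139, 115, 46], [140, 116, 47]]
```

The images show that the fingers actually end about 30 mm behind the reported TCP, which also explains the weak board grips and the miss here. I'll open and descend further in force-checked steps.

```bash
python3 -m pendant '{"dp":[[0,0,0.01],[0,0,0.01],[0,0,0.01],[0,0,0.01],[0,0,0.01],[0,0,0],[0,0,-0.01],[0,0,-0.02]],"delta_rot":[[0,0,0],[0,0,0],[0,0,0],[0,0,0],[0,0,0],[0,0,0],[0,0,0],[0,0,0]]}' 0.3 60
python3 -m pendant '{"dp":[[0,0,-0.004],[0,0,-0.008],[0,0,-0.012],[0,0,-0.014],[0,0,-0.016],[0,0,-0.018],[0,0,-0.02],[0,0,-0.02]],"delta_rot":[[0,0,0],[0,0,0],[0,0,0],[0,0,0],[0,0,0],[0,0,0],[0,0,0],[0,0,0]]}' 0.3 60
```

```text
clock: 76.65
tcp_pos: [0.3999, 0.0341, -0.0104]
eef_rot: [-0.0, 0.683, 0.73, 0.0]
ft_force: [0.2, 0.6, 0.3]
grip_width: 0.0301
grasp_force: 0.0
clock: 77.65
tcp_pos: [0.4, 0.034, -0.0199]
eef_rot: [-0.0, 0.683, 0.73, 0.0]
ft_force: [0.5, -0.2, -0.2]
grip_width: 0.03
grasp_force: 0.0
```

No contact even at TCP z = −0.020, which confirms it. Close here.

```bash
python3 -m pendant '{"dp":[[0,0,0],[0,0,0],[0,0,0],[0,0,0],[0,0,0],[0,0,0],[0,0,0],[0,0,0]],"delta_rot":[[0,0,0],[0,0,0],[0,0,0],[0,0,0],[0,0,0],[0,0,0],[0,0,0],[0,0,0]]}' 0.75 60
```

```text
clock: 78.65
tcp_pos: [0.4002, 0.034, -0.0196]
eef_rot: [0.0, 0.683, 0.73, 0.0]
ft_force: [-0.3, 0.4, 5.1]
grip_width: 0.0159
grasp_force: 59.2
```

```bash
python3 -m pendant '{"dp":[[0,0,0],[0,0,0],[0,0,0],[0,0,0],[0,0,-0.003],[0,0,-0.006],[0,0,-0.01],[0,0,-0.01]],"delta_rot":[[0,0,0],[0,0,0],[0,0,0],[0,0,0],[0,0,0],[0,0,0],[0,0,0],[0,0,0]]}' 0.3 60
python3 -m pendant '{"dp":[[0,0,0],[0,0,0],[0,0,0],[0,0,0],[0,0,0],[0,0,0],[0,0,0],[0,0,0]],"delta_rot":[[0,0,0],[0,0,0],[0,0,0],[0,0,0],[0,0,0],[0,0,0],[0,0,0],[0,0,0]]}' 0.75 60
```

```text
clock: 79.65
tcp_pos: [0.3999, 0.0341, -0.0251]
eef_rot: [-0.0, 0.683, 0.73, 0.0]
ft_force: [-0.3, 0.2, 0.1]
grip_width: 0.03
grasp_force: 0.0
clock: 80.65
tcp_pos: [0.4002, 0.034, -0.0247]
eef_rot: [-0.0, 0.683, 0.73, 0.0]
ft_force: [-1.4, 0.6, 5.9]
grip_width: 0.0161
grasp_force: 59.4
```

Gripped (16 mm, 59 N). Lift and work out the cradle moves.

```bash
python3 -m pendant '{"dp":[[0,0,0.02],[0,0,0.06],[0,0,0.12],[0,0,0.18],[0,0,0.24],[0,0,0.32],[0,0,0.4],[0,0,0.46]],"delta_rot":[[0,0,0],[0,0,0],[0,0,0],[0,0,0],[0,0,0],[0,0,0],[0,0,0],[0,0,0]]}' 0.75 60
python3 - <<'E'
from h import *
s=readout.observe(); print(s["tcp_pos"],s["grip_width"],s["ft_force"],s["wrist_torque"])
bar("bar4.npz",s["tcp_pos"][2]+.0337+.009)
C=place(RK,[[.057,0,0]])[0]; T=down(RK[2]); print(C)
for z in (.225,.12,.0635): go([C[0],C[1],z],T)
E
```

```text
clock: 81.65
tcp_pos: [0.4, 0.0341, 0.2071]
eef_rot: [0.001, 0.683, 0.73, 0.001]
ft_force: [0.1, 0.0, -2.3]
grip_width: 0.0166
grasp_force: 58.8
[0.40002319 0.03405073 0.20713849] 0.016561556386568522 [ 0.14251838  0.00828175 -2.30327922] [ 0.01719071 -0.04030229 -0.02036381]
[  254     0    46   361 15147] [276.1855813  170.81620123]
width [0.0178 0.0177 0.0176 0.0176 0.0176 0.0176 0.0175 0.0175 0.0176 0.0176
 0.0176 0.0177 0.0177 0.0178 0.0179 0.018  0.0185 0.0178 0.0179 0.0181
 0.0178 0.018  0.0173 0.0175 0.0177 0.0179 0.0173 0.0171 0.0173 0.0171
 0.0174 0.0182 0.0176 0.0174 0.0173 0.0177]
line [-0.0675  0.4016] yaw 0.06737197004196581 [[ 0.3913  0.153   0.2498]
 [ 0.4024 -0.01    0.2498]]
ends [[ 0.3912  0.1549  0.2498]
 [ 0.4026 -0.0147  0.2498]]
[0.65688512 0.18008293 0.        ]
dp [0.5096, 0.2927, 0.029] rot [0.0004, 0.0023, -0.0415]
dp [0.5096, 0.2927, -0.181] rot [0.0004, 0.0023, -0.0415]
dp [0.5096, 0.2927, -0.294] rot [0.0004, 0.0023, -0.0415]
```

```bash
python3 -m pendant '{"dp":[[0.05,0.03,0.029],[0.12,0.07,0.029],[0.19,0.11,0.029],[0.26,0.15,0.029],[0.33,0.19,0.029],[0.4,0.23,0.029],[0.46,0.27,0.029],[0.5096,0.2927,0.029]],"delta_rot":[[0,0,-0.005],[0,0,-0.01],[0,0,-0.015],[0,0,-0.02],[0,0,-0.025],[0,0.0023,-0.03],[0,0.0023,-0.036],[0,0.0023,-0.0415]]}' 0.75 60
python3 -m pendant '{"dp":[[0,0,0],[0,0,0],[0,0,0],[0,0,0],[0,0,0],[0,0,0],[0,0,0],[0,0,0]],"delta_rot":[[0,0,0],[0,0,0],[0,0,0],[0,0,0],[0,0,0],[0,0,0],[0,0,0],[0,0,0]]}' 0.75 60
python3 - <<'E'
from h import *
where(); c=get_calibration("wrist"); im=snapshot("wrist"); np.savez("cr.npz",im=im,E=c["extrinsics"],K=c["intrinsics"])
C=place(RK,[[.057,0,0]])[0]; T=down(RK[2])
for z in (.12,.09,.068,.0605): go([C[0],C[1],z],T)
m,l,b=blobs(im,(105,120,60),(120,255,255),30)
for x in b: print(x[:3])
for y in(.145,):
    for X in (.040,.070): print("post edge",X,proj(c,place(RK,[X,y,.095]),True).round(1),proj(c,place(RK,[X,y+.012,.005]),True).round(1))
P=proj(c,place(RK,[.055,.145,.095]),True)[0].astype(int); print(P)
for r in range(P[1]-8,P[1]+9,4): print(r,[tuple(v) for v in im[r,P[0]-30:P[0]+31:3].tolist()])
E
```

```text
clock: 82.7
tcp_pos: [0.6553, 0.1815, 0.2183]
eef_rot: [-0.003, 0.729, 0.684, -0.003]
ft_force: [0.3, 0.7, -1.3]
grip_width: 0.0163
grasp_force: 58.9
clock: 83.7
tcp_pos: [0.6549, 0.1804, 0.2196]
eef_rot: [-0.003, 0.729, 0.684, -0.002]
ft_force: [0.5, -0.1, -1.3]
grip_width: 0.0165
grasp_force: 59.0
t 83.7 y,s,out mm [  0.2 131.  106.3] F y,u,o [-0.1 -1.4  0. ] w 0.0165
dp [0.004, -0.0006, -0.1992] rot [-0.0003, -0.0022, 0.0001]
dp [0.004, -0.0006, -0.2592] rot [-0.0003, -0.0022, 0.0001]
dp [0.004, -0.0006, -0.3032] rot [-0.0003, -0.0022, 0.0001]
dp [0.004, -0.0006, -0.3182] rot [-0.0003, -0.0022, 0.0001]
(np.int32(2015), [241.4, 123.1], [188, 47, 67, 206])
(np.int32(111), [195.1, 87.0], [192, 76, 7, 20])
(np.int32(775), [204.8, 124.4], [189, 113, 34, 26])
(np.int32(58), [197.1, 162.4], [194, 156, 7, 19])
(np.int32(135), [197.5, 201.1], [193, 189, 18, 23])
(np.int32(320), [214.4, 251.9], [199, 219, 29, 57])
(np.int32(69), [202.3, 235.5], [199, 229, 7, 15])
post edge 0.04 [[261.   37.6]] [[265.   45.2]]
post edge 0.07 [[294.5  37.6]] [[290.8  45.2]]
[277  37]
29 [(99, 101, 103), (100,
[... 979 characters left out ...]
4), (100, 101, 103)]
41 [(100, 102, 103), (99, 101, 103), (119, 109, 85), (200, 169, 69), (203, 172, 70), (203, 171, 70), (203, 171, 70), (203, 171, 70), (204, 172, 71), (203, 172, 71), (203, 172, 70), (203, 172, 71), (203, 172, 70), (203, 172, 71), (203, 172, 70), (203, 172, 70), (203, 172, 71), (177, 149, 66), (99, 100, 101), (100, 102, 103), (99, 101, 103)]
45 [(91, 96, 105), (89, 94, 105), (115, 106, 95), (200, 168, 69), (203, 171, 70), (204, 172, 71), (203, 172, 70), (203, 172, 71), (203, 171, 70), (203, 171, 70), (203, 172, 70), (204, 172, 71), (202, 171, 70), (203, 172, 71), (203, 172, 70), (203, 172, 71), (203, 172, 70), (176, 148, 69), (99, 101, 103), (99, 101, 103), (99, 101, 103)]
```

```bash
python3 -m pendant '{"dp":[[0.004,0,-0.05],[0.004,0,-0.1],[0.004,0,-0.15],[0.004,0,-0.19],[0.004,0,-0.22],[0.004,0,-0.245],[0.004,0,-0.26],[0.004,0,-0.26]],"delta_rot":[[0,0,0],[0,-0.0022,0],[0,-0.0022,0],[0,-0.0022,0],[0,-0.0022,0],[0,-0.0022,0],[0,-0.0022,0],[0,-0.0022,0]]}' 0.75 60
python3 -m pendant '{"dp":[[0,0,-0.01],[0,0,-0.02],[0,0,-0.03],[0,0,-0.036],[0,0,-0.042],[0,0,-0.046],[0,0,-0.05],[0,0,-0.05]],"delta_rot":[[0,0,0],[0,0,0],[0,0,0],[0,0,0],[0,0,0],[0,0,0],[0,0,0],[0,0,0]]}' 0.75 60
python3 -c "
from h import *
where(); C=place(RK,[[.057,0,0]])[0]; go([C[0],C[1],.0605],down(RK[2]))"
```

```text
clock: 84.75
tcp_pos: [0.6567, 0.1804, 0.0893]
eef_rot: [-0.001, 0.729, 0.684, 0.0]
ft_force: [1.2, -0.0, -2.6]
grip_width: 0.0163
grasp_force: 59.1
clock: 85.75
tcp_pos: [0.6568, 0.1804, 0.0645]
eef_rot: [-0.0, 0.729, 0.684, 0.0]
ft_force: [-0.3, 0.5, -2.6]
grip_width: 0.0158
grasp_force: 59.1
t 85.75 y,s,out mm [  0.3 -15.3  54.9] F y,u,o [ 0.5 -2.3 -1.2] w 0.0158
dp [0.0002, -0.0005, -0.0079] rot [-0.0003, -0.0001, 0.0001]
```

No collision so far. Lower the last 4–5 mm to contact.

```bash
python3 -m pendant '{"dp":[[0,0,-0.002],[0,0,-0.004],[0,0,-0.006],[0,0,-0.008],[0,0,-0.009],[0,0,-0.01],[0,0,-0.01],[0,0,-0.01]],"delta_rot":[[0,0,0],[0,0,0],[0,0,0],[0,0,0],[0,0,0],[0,0,0],[0,0,0],[0,0,0]]}' 0.75 60
```

```text
clock: 86.75
tcp_pos: [0.6569, 0.1804, 0.0603]
eef_rot: [-0.0, 0.729, 0.684, 0.001]
ft_force: [-2.9, -1.2, 5.1]
grip_width: 0.0163
grasp_force: 59.9
```

```bash
python3 -m pendant '{"dp":[[0,0,0],[0,0,0],[0,0,0],[0,0,0],[0,0,0],[0,0,0],[0,0,0],[0,0,0]],"delta_rot":[[0,0,0],[0,0,0],[0,0,0],[0,0,0],[0,0,0],[0,0,0],[0,0,0],[0,0,0]]}' 0.4 60
python3 -m pendant '{"dp":[[0,0,0.02],[0,0,0.04],[0,0,0.08],[0,0,0.14],[0,0,0.2],[0,0,0.28],[0,0,0.36],[0,0,0.4]],"delta_rot":[[0,0,0],[0,0,0],[0,0,0],[0,0,0],[0,0,0],[0,0,0],[0,0,0],[0,0,0]]}' 0.4 60
python3 - <<'E'
from h import *
where()
c=get_calibration("wrist"); im=snapshot("wrist"); np.savez("fin.npz",im=im,E=c["extrinsics"],K=c["intrinsics"])
bar0(c,im,.103); cv2.imwrite("pics/fin.png",cv2.resize(im[:,:,::-1],(800,600)))
print("expected centre",place(RK,[.055,0,.103]),"yaw",RK[2])
c=get_calibration("top");im=snapshot("top");m,l,b=blobs(im,(24,150,90),(34,255,255),40)
for x in b: print(x[:3],hit(c,x[1],.103))
m,l,b=blobs(im,(50,120,60),(75,255,255))
for x in b: print("green",x[:3],hit(c,x[1],.03))
E
```

```text
clock: 87.75
tcp_pos: [0.6569, 0.1804, 0.0596]
eef_rot: [-0.0, 0.729, 0.684, 0.0]
ft_force: [-1.0, -0.3, 0.1]
grip_width: 0.0251
grasp_force: 0.0
clock: 88.75
tcp_pos: [0.6579, 0.1805, 0.264]
eef_rot: [0.001, 0.729, 0.684, 0.003]
ft_force: [-0.1, -0.6, 0.4]
grip_width: 0.0254
grasp_force: 0.0
t 88.75 y,s,out mm [  0.5 171.7 124.4] F y,u,o [-0.6  0.4  0. ] w 0.0254
[ 265   28   20  290 4880] [274.62028689 167.86598361]
width [0.0181 0.0181 0.0171 0.0201 0.0181 0.0181 0.0181 0.0181 0.0182 0.0182
 0.0183 0.0174 0.0164 0.0165 0.0177 0.0178 0.0169 0.017  0.0172 0.0173
 0.0175 0.0177 0.0168 0.0182 0.0196 0.0199 0.0178 0.0181 0.0184]
line [0.0632 0.6451] yaw -0.06312021391638772 [[0.6667 0.3401 0.103 ]
 [0.6466 0.0227 0.103 ]]
ends [[0.667  0.345  0.103 ]
 [0.6458 0.0143 0.103 ]]
expected centre [[0.65488915 0.18020985 0.103     ]] yaw -0.0635
(np.int32(225), [148.9, 169.3], [133, 165, 35, 9]) [[0.66515995 0.30253225 0.103     ]]
(np.int32(447), [222.0, 173.8], [188, 169, 68, 11]) [[0.65325253 0.10677932 0.103     ]]
(np.int32(1115), [516.8, 251.7], [484, 237, 61, 30]) [[ 0.44627025 -0.66928634  0.103     ]]
green (np.int32(75), [382.8, 263.9], [378, 260, 10, 9]) [[ 0.41723328 -0.3318226   0.03      ]]
green (np.int32(2740), [530.4, 388.5], [503, 362, 56, 54]) [[ 0.0864854  -0.71716031  0.03      ]]
```

View pics/fin.png

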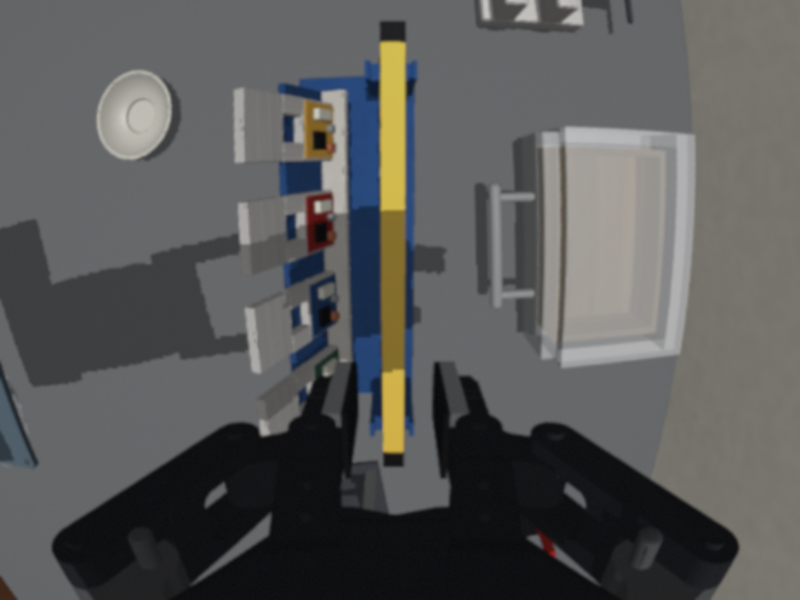

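The final view shows the bar in both cradles (centre (0.6565, 0.1797), expected (0.6549, 0.1802)), all four boards seated, and the dish untouched. Now locate the button by triangulation.

Run:
```python
from h import *
d=np.load("stand.npz"); cw=dict(extrinsics=d["E"],intrinsics=d["K"]); m,l,b=blobs(d["im"],(50,120,40),(75,255,255),20); pw=b[0][1]
obs=[(cw,pw,True)]
for n in("top","side"):
    c=get_calibration(n); m,l,b=blobs(snapshot(n),(50,120,60),(75,255,255)); x=[x for x in b if x[0]<1000]; print(n,x); obs.append((c,x[0][1],False))
s=least_squares(lambda P:np.concatenate([proj(c,P,w)[0]-p for c,p,w in obs]),[.42,-.33,.03]); print(s.x,s.fun.round(2))
T=down(ST[2]); B=s.x; go([B[0],B[1],.20],T); go([.55,0,.28],T)
```

```text
top [(np.int32(75), [382.8, 263.9], [378, 260, 10, 9], 3)]
side [(np.int32(185), [324.2, 360.2], [317, 353, 15, 16], 6)]
[ 0.41661347 -0.3361551   0.01345626] [ 0.22 -0.15  0.37  0.5   0.04 -0.19]
dp [-0.4804, -1.0331, -0.1198] rot [-0.0004, 0.0002, 0.046]
dp [-0.2136, -0.3608, 0.0402] rot [-0.0004, 0.0002, 0.046]
```

```bash
python3 -m pendant '{"dp":[[-0.02,-0.03,0.03],[-0.05,-0.1,0.03],[-0.08,-0.17,0.03],[-0.11,-0.24,0.03],[-0.15,-0.31,0.03],[-0.19,-0.38,0.03],[-0.22,-0.45,0.03],[-0.24,-0.5,0.03]],"delta_rot":[[0,0,0],[0,0,0.01],[0,0,0.02],[0,0,0.03],[0,0,0.04],[0,0,0.046],[0,0,0.046],[0,0,0.046]]}' 1 30
python3 -m pendant '{"dp":[[-0.03,-0.07,0],[-0.06,-0.14,0],[-0.09,-0.21,0],[-0.12,-0.28,-0.01],[-0.15,-0.35,-0.03],[-0.18,-0.42,-0.05],[-0.21,-0.48,-0.08],[-0.2404,-0.5331,-0.1]],"delta_rot":[[0,0,0],[0,0,0],[0,0,0],[0,0,0],[0,0,0],[0,0,0],[0,0,0],[0,0,0]]}' 1 30
python3 -m pendant '{"dp":[[0,0,0],[0,0,0],[0,0,0],[0,0,0],[0,0,0],[0,0,0],[0,0,0],[0,0,0]],"delta_rot":[[0,0,0],[0,0,0],[0,0,0],[0,0,0],[0,0,0],[0,0,0],[0,0,0],[0,0,0]]}' 1 30
python3 - <<'E'
from h import *
T=down(ST[2])
c=get_calibration("wrist"); im=snapshot("wrist"); m,l,b=blobs(im,(50,120,40),(75,255,255),20)
for x in b: print(x[:3],[hit(c,x[1],z,True).round(4).tolist() for z in(.013,.02)])
for z in (.10,.02,0.0): go([.4166,-.3362,z],T)
E
```

```text
clock: 89.95
tcp_pos: [0.5349, -0.0715, 0.2747]
eef_rot: [-0.001, 0.678, 0.735, -0.0]
ft_force: [0.5, 0.6, -0.5]
grip_width: -0.0001
grasp_force: 0.0
clock: 90.95
tcp_pos: [0.4146, -0.3369, 0.2238]
eef_rot: [-0.001, 0.678, 0.735, 0.0]
ft_force: [0.5, -0.4, -0.3]
grip_width: 0.0001
grasp_force: 0.0
clock: 91.95
tcp_pos: [0.4167, -0.3362, 0.2246]
eef_rot: [-0.0, 0.678, 0.735, 0.0]
ft_force: [-0.5, -0.2, -0.8]
grip_width: 0.0
grasp_force: 0.0
(np.int32(378), [275.2, 177.5], [265, 167, 22, 22]) [[[0.415, -0.3384, 0.013]], [[0.4149, -0.337, 0.02]]]
(np.int32(2563), [45.9, 386.9], [17, 349, 65, 71]) [[[-0.0583, -0.8302, 0.013]], [[-0.0497, -0.8199, 0.02]]]
dp [-0.0001, -0.0001, -0.2492] rot [-0.0004, -0.0001, 0.0]
dp [-0.0001, -0.0001, -0.4092] rot [-0.0004, -0.0001, 0.0]
dp [-0.0001, -0.0001, -0.4492] rot [-0.0004, -0.0001, 0.0]
```

```bash
python3 -m pendant '{"dp":[[0,0,-0.06],[0,0,-0.12],[0,0,-0.2],[0,0,-0.28],[0,0,-0.34],[0,0,-0.39],[0,0,-0.41],[0,0,-0.42]],"delta_rot":[[0,0,0],[0,0,0],[0,0,0],[0,0,0],[0,0,0],[0,0,0],[0,0,0],[0,0,0]]}' 1 30
python3 -m pendant '{"dp":[[0,0,-0.004],[0,0,-0.008],[0,0,-0.012],[0,0,-0.016],[0,0,-0.02],[0,0,-0.02],[0,0,-0.02],[0,0,-0.02]],"delta_rot":[[0,0,0],[0,0,0],[0,0,0],[0,0,0],[0,0,0],[0,0,0],[0,0,0],[0,0,0]]}' 1 30
```

```text
clock: 93.0
tcp_pos: [0.4168, -0.3364, 0.0145]
eef_rot: [-0.0, 0.678, 0.735, 0.0]
ft_force: [0.5, 0.2, -0.6]
grip_width: -0.0003
grasp_force: 0.0
clock: 94.0
tcp_pos: [0.4167, -0.3362, 0.0047]
eef_rot: [-0.0, 0.678, 0.735, 0.0]
ft_force: [-0.3, -0.6, 0.4]
grip_width: 0.0001
grasp_force: 0.0
```

```bash
python3 -m pendant '{"dp":[[0,0,-0.002],[0,0,-0.004],[0,0,-0.006],[0,0,-0.008],[0,0,-0.01],[0,0,-0.01],[0,0,-0.01],[0,0,-0.01]],"delta_rot":[[0,0,0],[0,0,0],[0,0,0],[0,0,0],[0,0,0],[0,0,0],[0,0,0],[0,0,0]]}' 1 30
```

```text
clock: 95.0
tcp_pos: [0.4167, -0.3362, -0.0003]
eef_rot: [-0.0, 0.678, 0.735, 0.0]
ft_force: [0.4, 0.8, -0.0]
grip_width: 0.0002
grasp_force: 0.0
```

```bash
python3 -m pendant '{"dp":[[0,0,-0.002],[0,0,-0.004],[0,0,-0.006],[0,0,-0.008],[0,0,-0.01],[0,0,-0.01],[0,0,-0.01],[0,0,-0.01]],"delta_rot":[[0,0,0],[0,0,0],[0,0,0],[0,0,0],[0,0,0],[0,0,0],[0,0,0],[0,0,0]]}' 1 30
python3 -m pendant '{"dp":[[0,0,-0.001],[0,0,-0.002],[0,0,-0.003],[0,0,-0.004],[0,0,-0.005],[0,0,-0.006],[0,0,-0.006],[0,0,-0.006]],"delta_rot":[[0,0,0],[0,0,0],[0,0,0],[0,0,0],[0,0,0],[0,0,0],[0,0,0],[0,0,0]]}' 1 30
```

```text
clock: 96.0
tcp_pos: [0.4167, -0.3362, -0.0053]
eef_rot: [-0.0, 0.678, 0.735, 0.0]
ft_force: [0.0, -0.2, 0.4]
grip_width: -0.0003
grasp_force: 0.0
clock: 97.0
tcp_pos: [0.4167, -0.3362, -0.0083]
eef_rot: [-0.0, 0.678, 0.735, 0.0]
ft_force: [0.1, 0.5, 1.8]
grip_width: 0.0
grasp_force: 1.0
```

```bash
python3 -m pendant '{"dp":[[0,0,-0.002],[0,0,-0.004],[0,0,-0.006],[0,0,-0.008],[0,0,-0.008],[0,0,-0.008],[0,0,-0.008],[0,0,-0.008]],"delta_rot":[[0,0,0],[0,0,0],[0,0,0],[0,0,0],[0,0,0],[0,0,0],[0,0,0],[0,0,0]]}' 1 30
python3 -m pendant '{"dp":[[0,0,-0.002],[0,0,-0.004],[0,0,-0.006],[0,0,-0.008],[0,0,-0.008],[0,0,-0.008],[0,0,-0.008],[0,0,-0.008]],"delta_rot":[[0,0,0],[0,0,0],[0,0,0],[0,0,0],[0,0,0],[0,0,0],[0,0,0],[0,0,0]]}' 1 30
```

```text
clock: 98.0
tcp_pos: [0.4167, -0.3362, -0.0123]
eef_rot: [-0.0, 0.678, 0.735, 0.0]
ft_force: [-0.8, 0.0, 4.0]
grip_width: 0.0001
grasp_force: 2.1
clock: 99.0
tcp_pos: [0.4169, -0.3363, -0.0137]
eef_rot: [0.0, 0.678, 0.735, 0.0]
ft_force: [-6.9, 6.3, 29.2]
grip_width: -0.0001
grasp_force: 14.5
```

The button bottomed out at 29 N. Retreat, check, and hand in.

```bash
python3 -m pendant '{"dp":[[0,0,0.02],[0,0,0.06],[0,0,0.12],[0,0,0.2],[0,0,0.28],[0,0,0.36],[0,0,0.4],[0,0,0.4]],"delta_rot":[[0,0,0],[0,0,0],[0,0,0],[0,0,0],[0,0,0],[0,0,0],[0,0,0],[0,0,0]]}' 1 30
python3 - <<'E'
from h import *
c=get_calibration("top");im=snapshot("top");m,l,b=blobs(im,(24,150,90),(34,255,255),40)
for x in b: print("yellow",x[:3],hit(c,x[1],.103).round(4))
print("expected",place(RK,[.055,0,.103]))
for y in(.099,.033,-.033,-.099):
    q=proj(c,place(RK,np.array([0,y,.06])+u*.1+o*.008))[0].round().astype(int); print("board px",q,im[q[1],q[0]].tolist())
r=cut_out("top","dish"); print(r[0]["at"])
print(order.finish_job())
E
```

```text
clock: 100.0
tcp_pos: [0.4174, -0.3371, 0.1848]
eef_rot: [0.001, 0.678, 0.735, 0.0]
ft_force: [-0.3, -0.4, 0.3]
grip_width: 0.0
grasp_force: 0.0
yellow (np.int32(840), [193.8, 172.0], [133, 165, 123, 15]) [[0.658  0.1823 0.103 ]]
yellow (np.int32(1046), [518.7, 251.5], [484, 237, 61, 30]) [[ 0.4468 -0.6743  0.103 ]]
expected [[0.65488915 0.18020985 0.103     ]]
board px [150 197] [144, 141, 137]
board px [176 199] [193, 190, 184]
board px [201 201] [216, 214, 212]
board px [227 202] [155, 152, 146]
[138.7, 264.6]
the job is handed in; nothing more can be done
None
```

Job handed in at about 100 s: all four boards stand flat on the rack ledge, the keeper bar lies in both cradles, the green button was pressed to its stop (29 N), and the dish was left where it was.

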